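Shut and latch the printer-service case

ROBOT

A 7-joint arm with a two-finger parallel gripper is mounted at the origin on the work surface. World frame = base frame: x ahead of the robot, y to its left, z up, the work surface at z = 0. Lengths are in m, angles in rad, forces in N, time in s.
With the tool pointing down it reaches from about 0.425 to 1.025 m from the base axis. Payload 3.6 kg.
Tool frame: the origin (TCP) lies midway between the tips of the shut fingers; the grasp point (between the pads) lies 19 mm behind it (manip.grip_depth is the distance from the TCP to the grasp point, in m); x points along the fingers, y is the direction in which the jaws open and shut, and the axes are right-handed (so a half turn about x gives the same grasp; the last joint's range is limited). The gripper opens to 85 mm and grips with 20 to 120 N. Pads are 22 mm wide; open, the fingers measure 114 mm over their backs; the gripper's body (76 mm by 85 mm) begins 54 mm behind the grasp point. The pads swing forward as they close: fully open they stand 13 mm farther back than shut.
Start: joints at [1.177, 0.591, 0.048, 1.609, -0.033, 0.943, -0.034], TCP at [0.214, -0.693, 0.231] pointing down, gripper open.
Joint ranges: [-2.69, 2.69], [-0.47, 2.24], [-1.27, 1.36], [0.19, 2.51], [-1.53, 4.68], [0.08, 2.07], [-3.09, 3.09]. Speed limits (rad/s): [2.57, 2.57, 3.14, 3.14, 3.14, 3.14, 3.14].

INTERFACE

Orientations are given as [roll, pitch, yaw] about the fixed x, y, z axes, in that order (R = Rz(yaw) Ry(pitch) Rx(roll)).
In Python, from plant import readout, cams, ticket, manip gives the robot as it stands.
- The arm moves only by the tool arm_command, never from a script. Its arguments are lists of equal length, an entry for each row: "offset": the shift along the tool's x, y, z in mm, a list of three; "rotation": the turn, a rotation vector about the tool's x, y, z in rad, a list of three; "gripper": the opening, from 0 (shut) to 1 (fully open). A call has 1 to 10 rows; each row shifts and turns the commanded pose from where the row before left it, along the tool's axes as they then stand; what a row does not reach is not made up. A row lasts 1/10 s, in which the tool goes at most 50 mm and 8.59 degrees, less where a joint would pass 70% of its speed; a pose out of reach is approached as far as the arm can. A call with a gripper value outside its range is refused whole. The fingers move at their own pace and stop on an object; "squeeze" is the grip in N (left out, the last holds). Time passes only in rows, so rows that do not move let the fingers close. It gives the time, the measured TCP pose, the force and the opening at its end, in the units of the state.
- readout.observe(): the state, without advancing time (a new reading comes with each control period).
- cams.snapshot(name): name is "side" or "top" or "wrist"; returns (picture, depth): 400x640x3 uint8, red, green, blue; 400x640 float32, m along the optical axis (not along the pixel's ray), 0 where there is no reading.
- cams.calibration(name): a dict with "K" (3x3 intrinsics, pixels), "k1" (the pictures are not rectified: a ray, as slopes to the right and down, at radius r is drawn at 1 + k1 r^2 times it, then the intrinsics apply), "rvec" (rotation vector, rad) and "tvec" (3), from world to camera coordinates, as OpenCV has them; the wrist camera has in their place "hand_eye" (4x4, takes a point from camera to tool coordinates, whose origin is the TCP and whose axes are the tool frame's). Camera axes: x right, y down, z forward; pixel columns grow to the right and rows downward; lengths in m; the calibration is good to about 2 mm. A picture is of the moment at which its call begins: read the wrist's pose just before it. calibration takes no time and is no camera call.
- ticket.close_job(): hands the job in, once; it reports no verdict.
Trained networks look in the newest picture that a camera, given by its name, has taken for a name from the list of things; names that differ only in an ending like _2 or _b are one class to them, and where a whole thing is asked for, a point or a joint stands for the part that bears it (a point fixed in the world has none). Each returns a list of dicts, best first, with "score" (0 to 1); they miss things now and then, are a little off and sometimes report something else, mostly with a low value. They report only what shows in the picture. A call takes as long as a camera call.
- cams.recognise(camera, thing): "point" ([x, y, z] in m, in the coordinates of the camera as it stood for that picture, good to about 4 mm: the middle of the surface that is visible of it).
- cams.regions_of(camera, thing): "mask" (400x640 bool, what is visible of it).
The state is a dict: "clock": time; "joint_pos": joint angles; "joint_vel": joint speeds; "effort": joint torques, N m; "eef_pos": TCP position; "tool_rot": TCP orientation; "contact_force": force on the tool from outside, world axes, zero at the start; "torque": the same for the moment, N m; "gripper_width": opening from 0.0 (shut) to 1.0 (fully open).
Only numpy, scipy, OpenCV 4.12 (cv2) and the standard library are available. Lean on these libraries where they do the work, as an engineer would, in place of code of your own. Each camera call takes 0.05 s, during which the arm holds its last target.

TASK

Shut the blue service case: gently press its lid down until you feel it bear on the rubber seal, then hook the steel wire bail of the front toggle latch over the keeper on the lid, then press the red lever down past centre and firmly home until its spring catch clicks, so that it lies against the case and holds the lid tight. Never push the lid with more than 15 N or the red lever with more than 25 N, and leave the screwdriver, the jar and the toner cartridge where they are.

Things in the scene. Friction and masses are not known exactly. Their poses are not given: they have to be found in the camera images.
- case: Blue plastic service case fixed to the bench: 240 mm deep, 300 wide, rim 115 mm high (150 with the lid shut). Origin: foot of its front (latch) face, in the middle. Its -x axis points straight out of the front face, y runs along the face, z up. The latch is in the middle of the front. The lid's hinge axis runs along y at x = +240 mm, z = 115 mm.
- lid_edge (a point): Point on the lid's flat top, midway along it, 20 mm in from the front edge; a good place to push down. It lies 220 mm in front of the hinge axis and 35 mm above it when the lid is shut.
- lid (a joint): Lid angle, rad: 0 with the plastic rims touching, growing as it opens. A stiff hinge holds it anywhere (1 to 2 N at the front edge shuts it); lid 0.55 kg. The rubber seal stands 4 to 10 mm proud of the front rim (worn, not measured), so the lid meets it at 0.017 to 0.043 rad; from there it pushes back by about 10 N per mm at the front edge.
- keeper (a point): Steel keeper, middle of the lid's front: a block 12 mm out from the lid and 26 wide, with a ledge and upturned lip that form a groove open at the top, 8.5 mm wide, 5 deep. The point is the centre of the bail's bar when seated, 16 mm out from the lid. The lip's top is 2.5 mm above it and its outside 8 mm farther out; the block's top is 20 mm above. Axes as the case's when the lid is shut.
- lever_pivot (a point): Axis (along case y) of the lever, on the latch's base plate, 19 mm out from the front face, 82 mm up. Pushing the handle shut 46 mm from here takes most near 0.5 rad (5 to 14 N), falls past centre, then rises to about 16 N at the spring catch (near 0.13 rad) until it clicks and the lever drops onto its stop; beyond that it is solid.
- lever (a joint): Lever angle, rad: 0 is home, hanging straight down; grows as it swings out and up (1.57 level outward; 2.0 to 2.4 at the start). Stays where left. Red handle 30 mm wide, 59 long from the pivot, 5 thick; its outer face (the upper one when open) lies 6.5 mm from the pivot's line. The handle is bent from use: it stands up to 0.08 rad either side of this angle (not measured).
- bail_bar (a point): Middle of the end bar of the wire bail, a stirrup of 5 mm steel wire 40 mm wide outside. Its two legs, 66 mm long, pivot on the lever 14 mm from the lever's axis (there at lever angle minus 0.07 rad). At the start it leans out above the handle. Pinch it across the legs (along case y). Swung in over the lip and let go, it leans on the keeper's block and the lever draws it into the groove.
- bail (a joint): Bail angle relative to the lever, rad: -2.75 at the start, resting 0.39 rad above the handle; minus the lever angle when it stands upright; 0 when latched. Swings freely.
- screwdriver_mid (a point): Red-handled screwdriver lying on the bench in front of the case; the point is the middle of its length, at its underside. Leave it.
- jar_mid (a point): Small jar with a red cap, 60 mm across, 70 mm high, on the bench beside the latch; its centre. Leave it.
- cartridge_mid (a point): Black and green toner cartridge, 170 x 60 x 45 mm, on the bench on the other side of the latch; its centre. Leave it.

How it is judged:
By the outcome, as a careful person would: the job done as asked, in the order asked, and still so for the second after the job is handed in, with the robot touching nothing.
It also fails if it takes over 67 s, if anything falls off the work surface, if the arm or the gripper's body presses on something with over 40 N, if the wrist force passes 120 N, or if a joint passes its speed limit or range.

## Working session

There is one attempt and no reset: what is moved stays moved. The work goes in short steps, Python scripts to look and compute and a tool call to move; the robot and the scene stay as the last step left them, time stands still between calls to the robot, and variables do not carry over. Pictures are saved under pics/ and viewed, and the job is handed in when it is done.

Besides the shell and the picture viewer there is one more tool, called after "Call:" as name(argument=value, ...) on one line, values as JSON. arm_command: Moves the arm, as the interface text tells. Its arguments: {"type":"object","properties":{"offset":{"type":"array","items":{"type":"array","items":{"type":"number"}}},"rotation":{"type":"array","items":{"type":"array","items":{"type":"number"}}},"gripper":{"type":"array","items":{"type":"number"}},"squeeze":{"type":"number"}},"required":["offset","rotation","gripper"]}

```bash
ls; mkdir -p pics; python3 - <<'E'
from plant import readout, cams, ticket, manip
import cv2
print(readout.observe()); print([a for a in dir(manip) if a[0]!='_'])
for n in ['side','top','wrist']:
    p,d=cams.snapshot(n); cv2.imwrite(f'pics/{n}0.png',p[:,:,::-1]); print(n,cams.calibration(n))
    import numpy as np; np.save(f'pics/{n}0.npy',d)
E
```

```text
pics
{'clock': 0.0, 'joint_pos': array([ 1.17748798,  0.59211963,  0.0483035 ,  1.60988324, -0.03329619,
        0.9426652 , -0.03371942]), 'joint_vel': array([-0.00109788,  0.00062043, -0.0017239 , -0.00103467, -0.00071827,
        0.00074461, -0.00042169]), 'effort': array([-1.50840249e-03, -5.48680544e+01,  1.54698931e+00, -1.98121119e+01,
        9.57827404e-03,  8.64886155e-03, -1.58247559e-05]), 'eef_pos': array([ 0.21386982, -0.69184744,  0.23011785]), 'tool_rot': array([-1.51181663,  1.56852569,  1.92964305]), 'contact_force': array([-3.64821783e-01, -2.78931955e-02, -1.63291787e-04]), 'torque': array([-0.00821116,  0.01192376,  0.00842874]), 'gripper_width': 1.0029614085708518}
['MotionError', 'grip_depth']
side {'K': array([[450.75952121,   0.        , 320.69686552],
       [  0.        , 450.75952121, 203.94640075],
       [  0.        ,   0.        ,   1.        ]]), 'k1': -0.12847070392450927, 'rvec': array([ 2.5162945 , -0.91787596,  0.22717574]), 'tvec': array([-0.46610738,  0.35284881,  0.92278386])}
top {'K': array([[393.62852388,   0.        , 319.28949452],
       [  0.        , 393.62852388, 202.04497288],
       [  0.        ,   0.        ,   1.        ]]), 'k1': -0.05964657922525188, 'rvec': array([ 2.13792051, -2.13433158,  0.15843248]), 'tvec': array([-0.04209488,  0.59914577,  0.78695553])}
wrist {'K': array([[279.67675523,   0.        , 316.87271564],
       [  0.        , 279.67675523, 192.80590961],
       [  0.        ,   0.        ,   1.        ]]), 'k1': -0.010532203430183327, 'hand_eye': array([[ 9.89115728e-04, -2.60564686e-01,  9.65455885e-01,
        -1.42689615e-01],
       [ 9.99999445e-01,  6.09186091e-04, -8.60093981e-04,
        -7.18946643e-04],
       [-3.64032178e-04,  9.65456200e-01,  2.60565144e-01,
        -6.45109658e-02],
       [ 0.00000000e+00,  0.00000000e+00,  0.00000000e+00,
         1.00000000e+00]])}
```

View pics/side0.png

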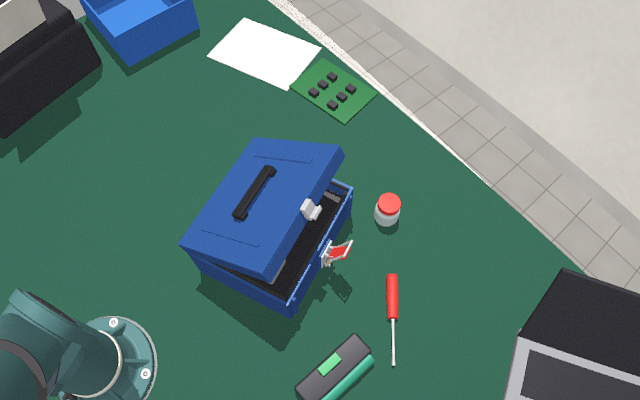

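View pics/top0.png

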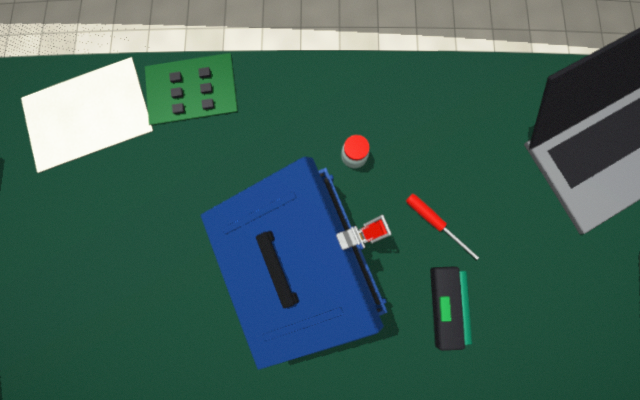

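View pics/wrist0.png

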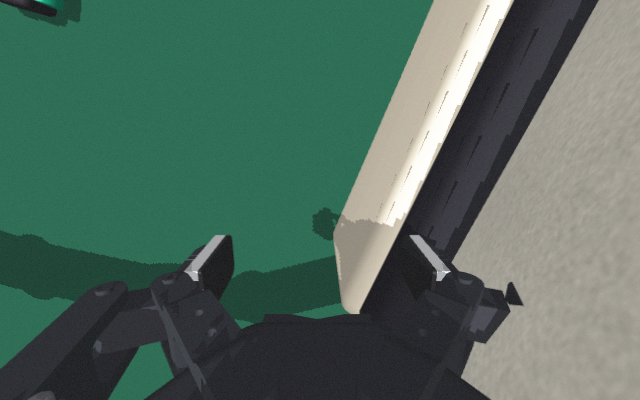

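```bash
cat > h.py <<'E'
import numpy as np, cv2
from plant import readout, cams, manip
from scipy.spatial.transform import Rotation as Rot
def RT(s=None):
    s=s or readout.observe()
    return Rot.from_euler('xyz',s['tool_rot']).as_matrix(), np.array(s['eef_pos'])
def cloud(name,d,s=None):
    """HxWx3 world points"""
    c=cams.calibration(name)
    K=c['K'];v,u=np.mgrid[:400,:640]
    x=(u-K[0,2])/K[0,0];y=(v-K[1,2])/K[1,1]
    xx,yy=x.copy(),y.copy()
    for _ in range(8):
        f=1+c['k1']*(xx**2+yy**2); xx,yy=x/f,y/f
    P=np.stack([xx*d,yy*d,d],-1)
    return tow(name,P,s)
def tow(name,P,s=None):
    c=cams.calibration(name)
    if name=='wrist':
        R,t=RT(s);H=c['hand_eye'];P=P@H[:3,:3].T+H[:3,3];return P@R.T+t
    R=cv2.Rodrigues(c['rvec'])[0];return (P-c['tvec'])@R
def proj(name,W,s=None):
    c=cams.calibration(name);W=np.atleast_2d(W)
    if name=='wrist':
        R,t=RT(s);H=c['hand_eye'];P=(W-t)@R;P=(P-H[:3,3])@H[:3,:3]
    else:
        P=W@cv2.Rodrigues(c['rvec'])[0].T+c['tvec']
    x=P[:,:2]/P[:,2:];f=1+c['k1']*(x**2).sum(1,keepdims=True);x=x*f
    return x@np.diag([c['K'][0,0],c['K'][1,1]])+c['K'][:2,2]
E
python3 - <<'E'
from h import *
np.set_printoptions(precision=4,suppress=True)
for n in ['side','top']:
    d=np.load(f'pics/{n}0.npy');W=cloud(n,d);np.save(f'pics/{n}W.npy',W)
    print(n,'table z',np.median(W[...,2]))
    for t in ['case','lid_edge','lid','keeper','lever_pivot','lever','bail_bar','bail','screwdriver_mid','jar_mid','cartridge_mid']:
        r=cams.recognise(n,t)
        print(t,[(round(q['score'],2),tow(n,np.array(q['point']))) for q in r[:2]])
    for t in ['case','lid','lever','bail','keeper']:
        r=cams.regions_of(n,t)
        if r: np.save(f'pics/{n}_{t}.npy',r[0]['mask']); print(t,r[0]['score'],r[0]['mask'].sum())
E
```

```text
side table z -0.0004580462294709304
case [(0.77, array([ 0.4506, -0.0399,  0.1853]))]
lid_edge [(0.58, array([ 0.4528, -0.0068,  0.2195]))]
lid [(0.56, array([ 0.4494, -0.0089,  0.2169]))]
keeper [(0.81, array([ 0.4548, -0.0098,  0.2186])), (0.5, array([ 0.6989, -0.1284,  0.0684]))]
lever_pivot [(0.72, array([ 0.5228, -0.1321,  0.0988])), (0.53, array([ 0.5365, -0.1517,  0.114 ]))]
lever [(0.82, array([ 0.5359, -0.151 ,  0.1111])), (0.59, array([ 0.5714, -0.2897,  0.0191]))]
bail_bar [(0.63, array([ 0.5351, -0.1601,  0.1453]))]
bail [(0.62, array([ 0.5372, -0.162 ,  0.1473]))]
screwdriver_mid [(0.94, array([ 0.5683, -0.2892,  0.0202]))]
jar_mid [(0.87, array([ 0.7028, -0.1284,  0.0678]))]
cartridge_mid [(0.69, array([ 0.3834, -0.3218,  0.0412])), (0.27, array([ 0.7006, -0.1279,  0.0684]))]
case 0.67 20448
lid 0.8 13882
lever 0.83 339
bail 0.56 51
keeper 0.56 13658
top table z 0.0002551355374701708
case [(0.86, array([ 0.4661, -0.0019,  0.21  ])), (0.72, array([0.4635, 0.0069, 0.2179]))]
lid_edge [(0.69, array([ 0.5409, -0.1612,  0.1409])), (0.55, array([0.4619, 0.004 , 0.2158]))]
lid [(0.95, array([0.4671, 0.0068, 0.2155]))]
keeper [(0.77, array([0.4626, 0.005 , 0.2106]))]
lever_pivot [(0.67, array([ 0.5359, -0.1458,  0.1167]))]
lever [(0.85, array([ 0.5351, -0.1491,  0.1146]))]
bail_bar [(0.62, array([ 0.5431, -0.1613,  0.1441]))]
bail [(0.62, array([ 0.576 , -0.2801,  0.0242])), (0.58, array([ 0.541 , -0.1603,  0.1399]))]
screwdriver_mid [(0.72, array([ 0.5751, -0.2817,  0.0246]))]
jar_mid [(0.84, array([ 0.7043, -0.1159,  0.0717]))]
cartridge_mid [(0.68, array([ 0.3831, -0.3116,  0.0409]))]
case 0.88 25310
lever 0.7 465
bail 0.49 23320
keeper 0.56 23290
```

```bash
cat > fit.py <<'E'
from h import *
np.set_printoptions(precision=4,suppress=True)
rng=np.random.default_rng(0)
def ransac(P,th=0.003,it=500,cond=lambda n:True):
    best=None;bn=0
    for _ in range(it):
        a=P[rng.choice(len(P),3,replace=False)]
        n=np.cross(a[1]-a[0],a[2]-a[0]);l=np.linalg.norm(n)
        if l<1e-9: continue
        n/=l
        if not cond(n): continue
        m=abs((P-a[0])@n)<th
        if m.sum()>bn: bn=m.sum();best=m
    Q=P[best];c=Q.mean(0);n=np.linalg.svd(Q-c,full_matrices=False)[2][2]
    return n,c,Q
for name in ['side','top']:
    W=np.load(f'pics/{name}W.npy');I=cv2.imread(f'pics/{name}0.png').astype(int)
    blue=(I[...,0]>I[...,1]+30)&(I[...,0]>I[...,2]+30)
    box=(abs(W[...,0]-.47)<.25)&(abs(W[...,1])<.25)&(W[...,2]>0.01)
    P=W[blue&box]
    n,c,Q=ransac(P,cond=lambda n:abs(n[2])>.7)
    n*=np.sign(n[2]);print(name,'lid n',n,'c',c,len(Q),'angle',np.arccos(n[2]),'az of tilt',np.arctan2(-n[1],-n[0]))
    S=P[(abs((P-c)@n)>.006)&(P[:,2]<.11)]
    n2,c2,Q2=ransac(S,cond=lambda n:abs(n[2])<.25)
    print('   vert n',n2,'c',c2,len(Q2),'az',np.arctan2(n2[1],n2[0]), Q2.min(0),Q2.max(0))
    # lid corners by minAreaRect in plane
    ez=n; ax=np.array([-n[0],-n[1],0]);ax/=np.linalg.norm(ax); ey=np.cross(ez,ax);ey/=np.linalg.norm(ey);ex=np.cross(ey,ez)
    q=np.stack([(Q-c)@ex,(Q-c)@ey],1).astype(np.float32)
    r=cv2.minAreaRect(q);b=cv2.boxPoints(r);print('   rect',r)
    print(c+b[:,:1]*ex+b[:,1:]*ey)
    print('  pct',np.percentile(q,[1,99],axis=0))
E
python3 fit.py
```

```text
side lid n [-0.171   0.4156  0.8933] c [0.4546 0.0076 0.2057] 10585 angle 0.4661400619345691 az of tilt -1.180397341345846
   vert n [ 0.9229  0.3851 -0.0027] c [ 0.3355 -0.065   0.063 ] 975 az 0.39535225776191224 [ 0.2883 -0.1704  0.01  ] [0.3831 0.05   0.11  ]
   rect ((-0.011900849640369415, 0.011753439903259277), (0.2462659776210785, 0.2997708320617676), 0.1167902871966362)
[[ 0.5578  0.1808  0.1449]
 [ 0.2808  0.0662  0.1452]
 [ 0.365  -0.137   0.2558]
 [ 0.642  -0.0224  0.2556]]
  pct [[-0.129  -0.1354]
 [ 0.1049  0.1568]]
top lid n [-0.1695  0.41    0.8962] c [0.4623 0.0146 0.2049] 20136 angle 0.4596597434754307 az of tilt -1.178691388294916
   vert n [ 0.3776 -0.9179 -0.1218] c [ 0.5126 -0.1159  0.0835] 38 az -1.180566217336275 [ 0.3833 -0.1664  0.0104] [ 0.6484 -0.0489  0.11  ]
   rect ((-0.010427772998809814, 0.004413381218910217), (0.24088983237743378, 0.29902106523513794), 0.05774670094251633)
[[ 0.5596  0.1819  0.1468]
 [ 0.2834  0.0674  0.1469]
 [ 0.3661 -0.132   0.2538]
 [ 0.6423 -0.0175  0.2536]]
  pct [[-0.1269 -0.1417]
 [ 0.1078  0.1502]]
```

```bash
python3 - <<'E'
import cv2
a=cv2.imread('pics/side0.png')[170:320,170:370];cv2.imwrite('pics/sc.png',cv2.resize(a,(800,600),interpolation=cv2.INTER_CUBIC))
a=cv2.imread('pics/top0.png')[150:380,190:430];cv2.imwrite('pics/tc.png',cv2.resize(a,(626,600),interpolation=cv2.INTER_CUBIC))
E
```

```text
(no output)
```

View pics/sc.png

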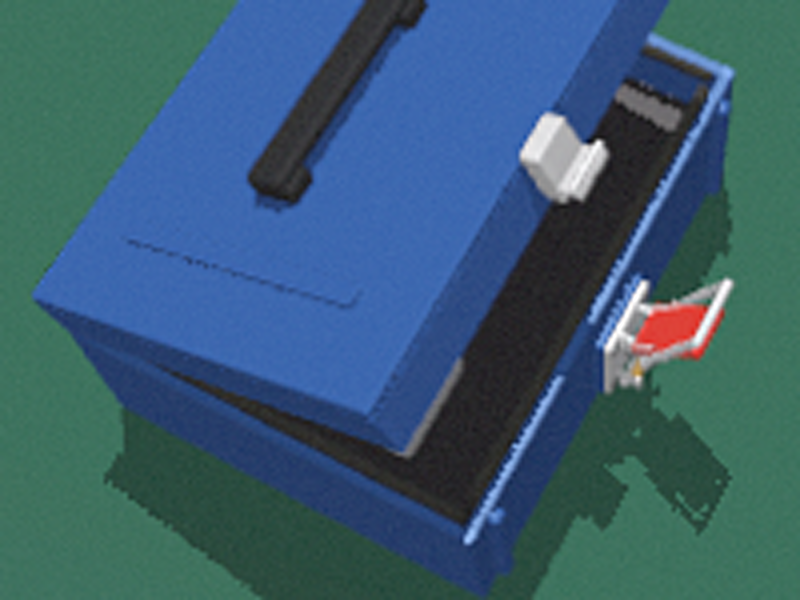

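View pics/tc.png

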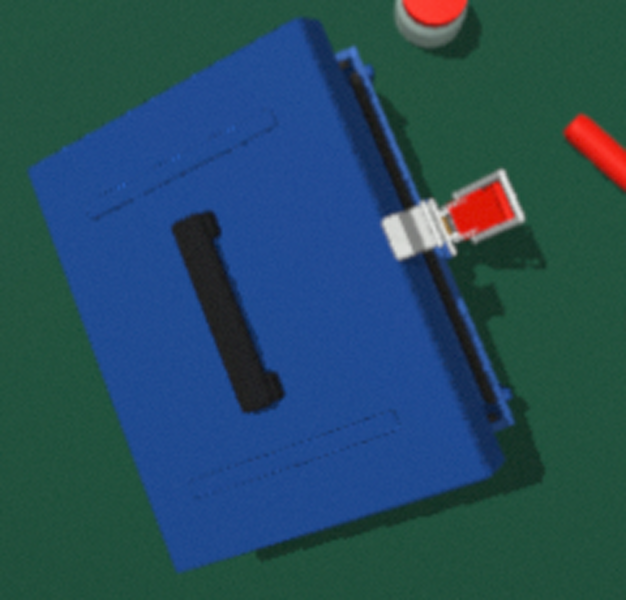

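```bash
cat >> h.py <<'E'
np.set_printoptions(precision=4,suppress=True)
OUT=np.array([0.381,-0.9246,0]);Y=np.cross([0,0,1],-OUT);ORG=np.array([0.5186,-0.1137,0])
def C(out,y,z): return ORG+OUT*out+Y*y+np.array([0,0,z])
def toC(w): w=np.asarray(w)-ORG; return np.stack([w@OUT,w@Y,w[...,2]],-1)
def tool(tilt,flip=1):
    """tool x points down and inward by tilt (rad from vertical); tool y=flip*Y"""
    x=-OUT*np.sin(tilt)+np.array([0,0,-np.cos(tilt)]);y=flip*Y
    return np.stack([x,y,np.cross(x,y)],1)
def delta(Rt,pt,s=None):
    R,t=RT(s);return R.T@(pt-t)*1000,Rot.from_matrix(R.T@Rt).as_rotvec()
E
python3 - <<'E'
from h import *
R,t=RT();print(R,t,Y)
for f in(1,-1): print(delta(tool(0,f),C(-.059,0,.33)))
E
```

```text
[[-0.      0.2953 -0.9554]
 [-0.     -0.9554 -0.2953]
 [-1.      0.      0.    ]] [ 0.2141 -0.6927  0.2313] [-0.9246 -0.381   0.    ]
(array([ -98.6907, -521.9976, -456.5309]), array([ 1.4797,  0.    , -0.    ]))
(array([ -98.6907, -521.9976, -456.5309]), array([-1.6619,  0.    ,  0.    ]))
```

Call:
arm_command(offset=[[-49,0,0],[-49,0,0],[0,-37,-32.4],[0,-37,-32.4],[0,-37,-32.4],[0,-37,-32.4],[0,-37,-32.4],[0,-37,-32.4],[0,-37,-32.4],[0,-37,-32.4]], rotation=[[0,0,0],[0,0,0],[0,0,0],[0,0,0],[0,0,0],[0,0,0],[0,0,0],[0,0,0],[0,0,0],[0,0,0]], gripper=[0,0,0,0,0,0,0,0,0,0])

```text
clock: 2.75
eef_pos: [0.3749, -0.3315, 0.3297]
tool_rot: [2.142, 1.57, -0.7]
contact_force: [1.7, -0.5, 0.2]
gripper_width: 0.001
```

Call:
arm_command(offset=[[0,-37,-32.4],[0,-37,-32.4],[0,-37,-32.4],[0,0,0],[0,0,0],[0,0,0],[0,0,0],[0,0,0],[0,0,0],[0,0,0]], rotation=[[0,0,0],[0,0,0],[0,0,0],[-0.14,0,0],[-0.14,0,0],[-0.14,0,0],[-0.14,0,0],[-0.14,0,0],[-0.14,0,0],[-0.14,0,0]], gripper=[0,0,0,0,0,0,0,0,0,0])

```text
clock: 3.75
eef_pos: [0.4344, -0.1986, 0.3295]
tool_rot: [1.136, 1.57, -0.72]
contact_force: [-0.0, 0.7, -0.7]
gripper_width: -0.001
```

```bash
python3 - <<'E'
from h import *
s=readout.observe();print(s['clock'],s['joint_pos'],s['eef_pos'],s['contact_force'],toC(s['eef_pos']))
print(delta(tool(0,-1),C(-.059,0,.29)))
p,d=cams.snapshot('wrist');cv2.imwrite('pics/w1.png',p[:,:,::-1]);np.save('pics/w1.npy',d)
p,d=cams.snapshot('side');cv2.imwrite('pics/s1.png',p[:,:,::-1])
E
```

```text
3.75 [ 0.5924  0.171  -0.297   2.0275  0.0614  0.9509 -0.0214] [ 0.4344 -0.1986  0.3295] [-0.0253  0.7255 -0.6764] [0.0464 0.1102 0.3295]
(array([  39.455 ,   19.9936, -151.1886]), array([-0.6761,  0.0003, -0.0003]))
```

View pics/s1.png

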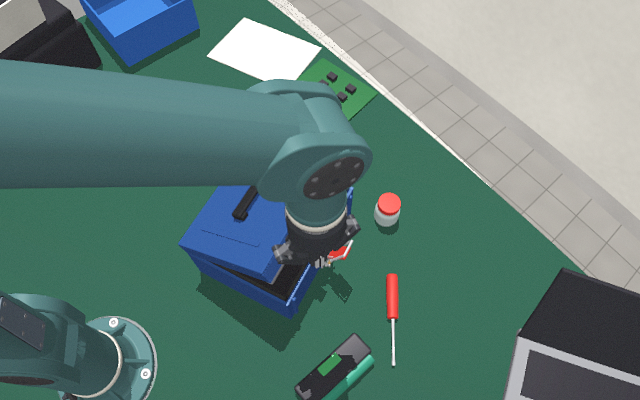

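View pics/w1.png

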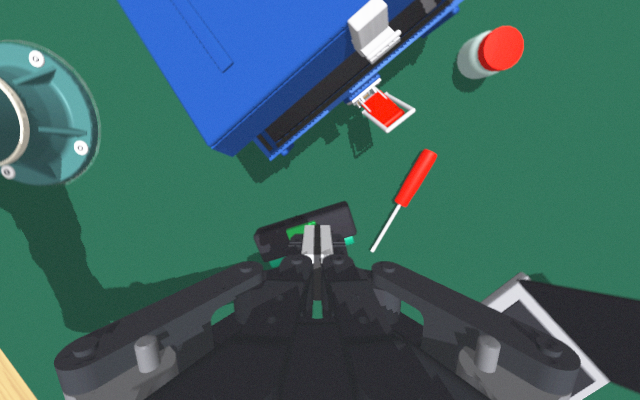

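Call:
arm_command(offset=[[0,0,0],[0,0,0],[0,0,0],[0,0,0],[0,0,0],[0,27.5,-26.3],[0,27.5,-26.3],[0,27.5,-26.3],[0,27.5,-26.3],[0,0,0]], rotation=[[-0.1352,0,0],[-0.1352,0,0],[-0.1352,0,0],[-0.1352,0,0],[-0.1352,0,0],[0,0,0],[0,0,0],[0,0,0],[0,0,0],[0,0,0]], gripper=[0,0,0,0,0,0,0,0,0,0])

```text
clock: 4.85
eef_pos: [0.4991, -0.0535, 0.3301]
tool_rot: [1.983, 1.566, 0.803]
contact_force: [0.5, -1.0, 0.9]
gripper_width: 0.001
```

```bash
python3 - <<'E'
from h import *
s=readout.observe();print(s['clock'],s['joint_pos'],s['eef_pos'],s['contact_force'],toC(s['eef_pos']))
print(delta(tool(0,-1),C(-.059,0,.26)))
p,d=cams.snapshot('wrist');cv2.imwrite('pics/w2.png',p[:,:,::-1]);np.save('pics/w2.npy',d)
E
```

```text
4.85 [ 0.4267  0.2212 -0.4849  1.9766  0.1206  0.9686  0.2748] [ 0.4991 -0.0535  0.3301] [ 0.5435 -1.0007  0.8859] [-0.0631 -0.0049  0.3301]
(array([70.0545, -5.167 ,  4.1877]), array([ 0.0003, -0.0018, -0.0042]))
```

View pics/w2.png

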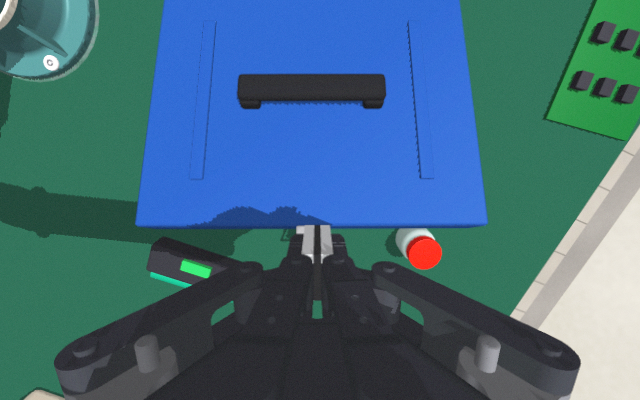

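Call:
arm_command(offset=[[30,-2.5,0],[30,-2.5,0],[8,0,0],[2,0,0],[2,0,0],[2,0,0],[2,0,0],[2,0,0]], rotation=[[0,0,0],[0,0,0],[0,0,0],[0,0,0],[0,0,0],[0,0,0],[0,0,0],[0,0,0]], gripper=[0,0,0,0,0,0,0,0])

```text
clock: 5.7
eef_pos: [0.4927, -0.0616, 0.2519]
tool_rot: [1.007, 1.569, -0.179]
contact_force: [-0.2, 1.2, -0.3]
gripper_width: 0.003
```

Call:
arm_command(offset=[[2,0,0],[2,0,0],[2,0,0],[2,0,0]], rotation=[[0,0,0],[0,0,0],[0,0,0],[0,0,0]], gripper=[0,0,0,0])

```text
clock: 6.1
eef_pos: [0.4927, -0.0617, 0.2435]
tool_rot: [1.031, 1.57, -0.155]
contact_force: [0.2, -1.2, 2.3]
gripper_width: 0.0
```

Call:
arm_command(offset=[[3,0,1.9],[3,0,1.9],[3,0,1.8],[3,0,1.8],[3,0,1.7],[3,0,1.6],[3,0,1.5],[3,0,1.5],[3,0,1.4],[3,0,1.4]], rotation=[[0,0,0],[0,0,0],[0,0,0],[0,0,0],[0,0,0],[0,0,0],[0,0,0],[0,0,0],[0,0,0],[0,0,0]], gripper=[0,0,0,0,0,0,0,0,0,0])

```text
clock: 7.1
eef_pos: [0.4984, -0.077, 0.213]
tool_rot: [-1.624, 1.571, -2.81]
contact_force: [0.7, -0.3, 1.8]
gripper_width: -0.0
```

Call:
arm_command(offset=[[3,0,1.3],[3,0,1.3],[3,0,1.2],[3,0,1.1],[3,0,1.0],[3,0,0.9],[3,0,0.8],[3,0,0.8],[3,0,0.7],[3,0,0.6]], rotation=[[0,0,0],[0,0,0],[0,0,0],[0,0,0],[0,0,0],[0,0,0],[0,0,0],[0,0,0],[0,0,0],[0,0,0]], gripper=[0,0,0,0,0,0,0,0,0,0])

```text
clock: 8.1
eef_pos: [0.5019, -0.086, 0.183]
tool_rot: [-1.761, 1.57, -2.947]
contact_force: [-0.2, -0.8, 1.0]
gripper_width: 0.002
```

```bash
python3 - <<'E'
from h import *
s=readout.observe();print(s['clock'],s['joint_pos'],s['eef_pos'],s['contact_force'],toC(s['eef_pos']))
p,d=cams.snapshot('side');cv2.imwrite('pics/s2.png',p[:,:,::-1]);
print(readout.observe()['contact_force'])
E
```

```text
8.1 [ 0.3968  0.4182 -0.4096  2.1189  0.2694  0.6537  0.1881] [ 0.5019 -0.086   0.183 ] [-0.1864 -0.7621  1.0315] [-0.032   0.0049  0.183 ]
[-0.378   0.5953  1.9046]
```

View pics/s2.png

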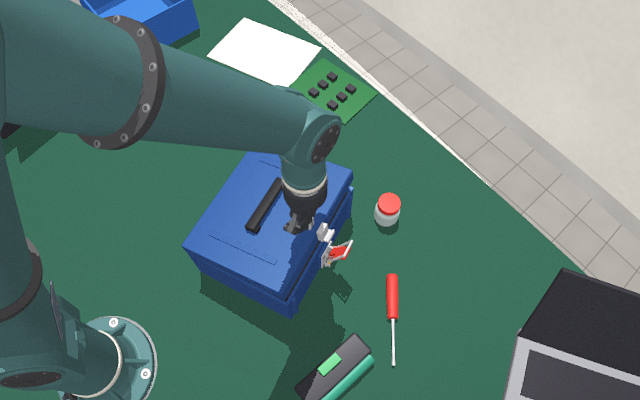

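The lid follows the shut fingers (fingers at about 300,225 on it), nearly shut. Continue down with finer steps.

Call:
arm_command(offset=[[3,0,1],[3,0,1],[3,0,0.9],[3,0,0.8],[2,0,0.7],[2,0,0.5],[2,0,0.4],[1,0,0.2],[1,0,0.2]], rotation=[[0,0,0],[0,0,0],[0,0,0],[0,0,0],[0,0,0],[0,0,0],[0,0,0],[0,0,0],[0,0,0]], gripper=[0,0,0,0,0,0,0,0,0])

```text
clock: 9.05
eef_pos: [0.5042, -0.0912, 0.1632]
tool_rot: [-2.07, 1.571, 3.027]
contact_force: [-0.6, 1.0, 0.8]
gripper_width: 0.002
```

Call:
arm_command(offset=[[0.5,0,0],[0.5,0,0]], rotation=[[0,0,0],[0,0,0]], gripper=[0,0])

```text
clock: 9.25
eef_pos: [0.5042, -0.0913, 0.1623]
tool_rot: [0.198, 1.571, -0.988]
contact_force: [-0.8, -0.1, 0.7]
gripper_width: 0.0
```

Call:
arm_command(offset=[[0.5,0,0],[0.5,0,0]], rotation=[[0,0,0],[0,0,0]], gripper=[0,0])

```text
clock: 9.45
eef_pos: [0.5043, -0.0915, 0.1614]
tool_rot: [0.272, 1.57, -0.913]
contact_force: [-0.4, -0.3, 0.5]
gripper_width: 0.004
```

Call:
arm_command(offset=[[0.5,0,0],[0.5,0,0],[0,0,0]], rotation=[[0,0,0],[0,0,0],[0,0,0]], gripper=[0,0,0])

```text
clock: 9.75
eef_pos: [0.5044, -0.0914, 0.1603]
tool_rot: [0.826, 1.57, -0.36]
contact_force: [-0.5, -0.1, 1.3]
gripper_width: -0.005
```

Call:
arm_command(offset=[[0.5,0,0],[0.5,0,0],[0,0,0]], rotation=[[0,0,0],[0,0,0],[0,0,0]], gripper=[0,0,0])

```text
clock: 10.05
eef_pos: [0.5044, -0.0912, 0.1593]
tool_rot: [1.294, 1.57, 0.109]
contact_force: [0.3, 0.8, 0.8]
gripper_width: 0.001
```

Call:
arm_command(offset=[[0.5,0,0],[0.5,0,0],[0,0,0]], rotation=[[0,0,0],[0,0,0],[0,0,0]], gripper=[0,0,0])

```text
clock: 10.35
eef_pos: [0.5043, -0.0911, 0.1583]
tool_rot: [1.76, 1.571, 0.574]
contact_force: [-0.1, -0.0, 0.9]
gripper_width: -0.002
```

Call:
arm_command(offset=[[0.5,0,0],[0.5,0,0],[0,0,0]], rotation=[[0,0,0],[0,0,0],[0,0,0]], gripper=[0,0,0])

```text
clock: 10.65
eef_pos: [0.5042, -0.0911, 0.1572]
tool_rot: [2.519, 1.571, 1.333]
contact_force: [0.9, -1.4, 1.4]
gripper_width: -0.001
```

Call:
arm_command(offset=[[0.5,0,0],[0,0,0]], rotation=[[0,0,0],[0,0,0]], gripper=[0,0])

```text
clock: 10.85
eef_pos: [0.5043, -0.0911, 0.1569]
tool_rot: [1.138, 1.571, -0.047]
contact_force: [-0.0, -0.1, 1.6]
gripper_width: 0.005
```

Call:
arm_command(offset=[[0.5,0,0],[0,0,0]], rotation=[[0,0,0],[0,0,0]], gripper=[0,0])

```text
clock: 11.05
eef_pos: [0.5043, -0.0912, 0.1566]
tool_rot: [0.347, 1.571, -0.839]
contact_force: [0.2, -0.6, 4.5]
gripper_width: -0.006
```

Call:
arm_command(offset=[[0.3,0,0],[0,0,0]], rotation=[[0,0,0],[0,0,0]], gripper=[0,0])

```text
clock: 11.25
eef_pos: [0.5043, -0.0912, 0.1564]
tool_rot: [0.364, 1.57, -0.821]
contact_force: [0.5, -0.9, 5.7]
gripper_width: -0.003
```

Call:
arm_command(offset=[[0,0,0],[0,0,0]], rotation=[[0,0,0],[0,0,0]], gripper=[0,0])

```text
clock: 11.45
eef_pos: [0.5043, -0.0912, 0.1564]
tool_rot: [0.331, 1.57, -0.855]
contact_force: [-0.9, -0.9, 5.8]
gripper_width: 0.002
```

Call:
arm_command(offset=[[-5,0,0],[-40,0,0],[-40,0,20],[-15,5,40],[0,0,40],[0,0,0],[0,0,0],[0,0,0],[0,0,0],[0,0,0]], rotation=[[0,0,0],[0,0,0],[0,0,0],[0,0,0],[0,0,0],[0,0.125,0],[0,0.125,0],[0,0.1,0],[0,0.1,0],[0,0,0]], gripper=[0,0,0,0.8,0.8,0.8,0.8,0.8,0.8,0.8])

```text
clock: 12.45
eef_pos: [0.5458, -0.1857, 0.2535]
tool_rot: [-3.136, 1.119, 1.955]
contact_force: [-0.7, -0.4, -1.9]
gripper_width: 0.802
```

```bash
cat > look.py <<'E'
from h import *
import sys
tag=sys.argv[1]
s=readout.observe();print(s['clock'],s['joint_pos'],s['contact_force'],toC(s['eef_pos']),s['gripper_width'])
p,d=cams.snapshot('wrist');cv2.imwrite(f'pics/w{tag}.png',p[:,:,::-1]);np.save(f'pics/w{tag}.npy',cloud('wrist',d,s))
if len(sys.argv)>2:
  for t in sys.argv[2:]:
    for q in cams.recognise('wrist',t)[:2]: print(t,round(q['score'],2),toC(tow('wrist',np.array(q['point']),s)))
p,d=cams.snapshot('side');cv2.imwrite(f'pics/s{tag}.png',p[:,:,::-1]);np.save(f'pics/s{tag}.npy',cloud('side',d))
E
python3 look.py 3 bail_bar bail lever keeper lever_pivot
```

```text
12.45 [ 0.7641  0.582  -0.5257  1.7244 -0.0795  1.186   0.6915] [-0.7207 -0.4096 -1.8959] [0.0769 0.0022 0.2535] 0.802472738612226
bail_bar 0.59 [ 0.0507 -0.001   0.1478]
bail 0.73 [0.0505 0.002  0.1498]
bail 0.66 [0.0352 0.0008 0.1069]
lever 0.94 [0.0417 0.0019 0.1129]
lever 0.52 [-0.0765  0.0032  0.155 ]
keeper 0.56 [-0.0751  0.0014  0.1575]
lever_pivot 0.66 [ 0.0385 -0.002   0.1064]
```

View pics/w3.png

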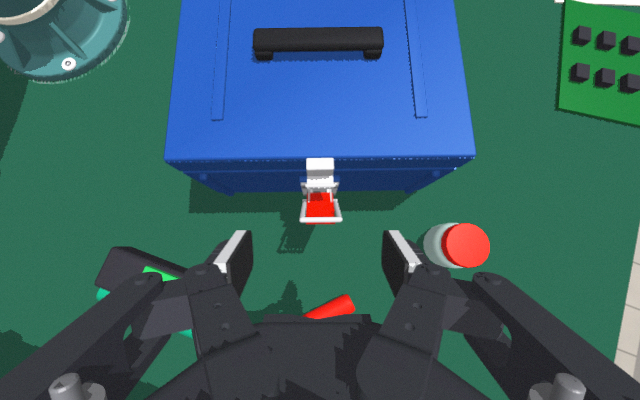

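View pics/s3.png

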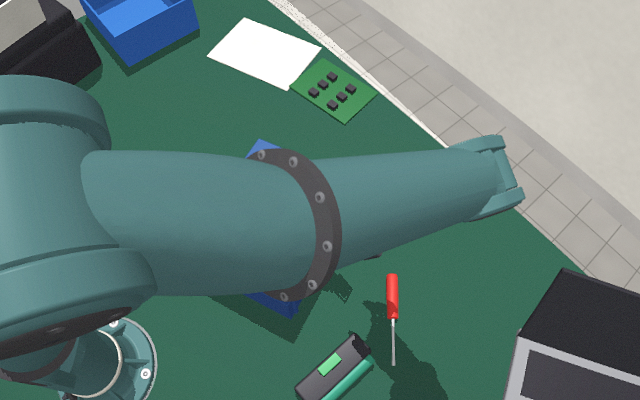

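```bash
python3 - <<'E'
from h import *
W=np.load('pics/w3.npy');I=cv2.imread('pics/w3.png').astype(int);c=toC(W)*1000
cv2.imwrite('pics/w3c.png',cv2.resize(cv2.imread('pics/w3.png')[145:235,270:370],(667,600),interpolation=cv2.INTER_NEAREST))
for col in (305,320,335):
  for r in range(150,228,2): print(col,r,I[r,col],c[r,col].round(1))
sub=c[60:140,200:300].reshape(-1,3);A=np.c_[sub[:,0],np.ones(len(sub))];print(np.linalg.lstsq(A,sub[:,2],rcond=None)[0])
E
```

```text
305 150 [220 120  66] [-11.1  14.  156.8]
305 152 [219 120  65] [ -8.9  14.  157.4]
305 154 [218 118  62] [ -7.   14.  157.4]
305 156 [198 101  51] [ -5.2  14.1 156.7]
305 158 [144  75  39] [ -3.6  14.1 155.6]
305 160 [110  64  36] [ -3.5  14.4 149.7]
305 162 [96 53 30] [ -3.3  14.7 143.6]
305 164 [93 50 26] [ -2.9  14.9 138.3]
305 166 [92 50 21] [ -3.   15.2 130.6]
305 168 [97 53 27] [ -3.2  15.6 122.7]
305 170 [132  70  38] [ -2.9  15.9 115.8]
305 172 [90 47 21] [ -2.4  16.2 109.1]
305 174 [94 50 31] [ -2.1  16.6 101.6]
305 176 [119  65  33] [-0.9 16.8 97.4]
305 178 [135  73  39] [ 1.2 16.8 96.3]
305 180 [137  73  41] [ 3.9 16.8 97.3]
305 182 [149 129 119] [ 5.5 16.9 94.3]
305 184 [216 211 213] [ 18.6  14.8 141.6]
305 186 [173 170 171] [ 20.5  14.8 141.3]
305 188 [106 103 101] [ 8.2 17.9 73.2]
305 190 [132 129 131] [ 8.3 18.4 61.6]
305 192 [130 128 129] [ 8.2 19.  47.8]
305 194 [98 97 98] [ 9.2 19.4 39. ]
305 196 [61 70 48] [ 5.3 21.1  2.1]
305 198 [57 72 33] [ 8.  21.2  0. ]
305 200 [139 138 140] [26.9 16.9 95.6]
305 202 [190 187 187] [ 30.5  16.6 103.7]
305 204 [198 195 195] [ 33
[... 3007 characters left out ...]
23.7  -0.2]
335 196 [60 74 41] [  5.5 -23.6   0.2]
335 198 [101 105  84] [  8.5 -23.5  -0.1]
335 200 [203 200 200] [ 27.6 -17.2  97.5]
335 202 [186 182 184] [ 31.3 -16.6 106.3]
335 204 [175 171 174] [ 34.5 -16.1 113. ]
335 206 [163 161 161] [ 37.9 -15.5 121. ]
335 208 [146 146 144] [ 40.6 -15.2 126. ]
335 210 [128 127 123] [ 43.3 -14.8 131. ]
335 212 [112 116 108] [ 45.8 -14.5 134.6]
335 214 [ 90 101  84] [ 32.3 -23.   -0.5]
335 216 [102 113 112] [ 35.5 -22.8   1.1]
335 218 [252 252 252] [ 53.6 -13.2 153.2]
335 220 [245 243 243] [ 55.5 -13.1 154. ]
335 222 [127 134 149] [ 44.2 -22.7   0.1]
335 224 [ 81 106  58] [ 47.  -22.6  -0.6]
335 226 [ 85 108  45] [ 49.9 -22.6  -1.2]
[  0.2306 171.6644]
```

View pics/w3c.png

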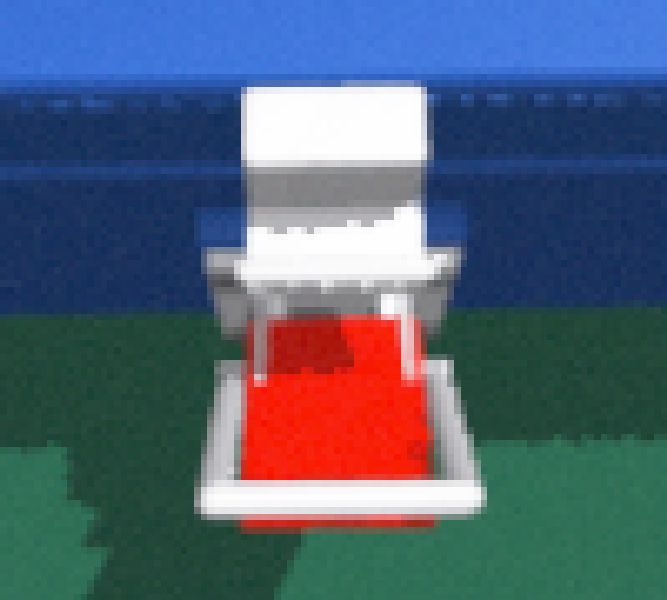

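Call:
arm_command(offset=[[0,3,27.7],[40,0,0],[40,0,0],[25,0,0],[10,0,0],[6.7,0,0],[0,0,0]], rotation=[[0,0,0],[0,0,0],[0,0,0],[0,0,0],[0,0,0],[0,0,0],[0,0,0]], gripper=[0.8,0.8,0.8,0.8,0.8,0.8,0.8], squeeze=20)

```text
clock: 13.5
eef_pos: [0.5391, -0.1548, 0.1348]
tool_rot: [3.14, 1.122, 1.955]
contact_force: [-0.7, 0.3, -0.5]
gripper_width: 0.8
```

```bash
python3 look.py 4 bail_bar
```

```text
13.5 [ 0.7138  0.7039 -0.5073  1.8474 -0.0406  0.939   0.6813] [-0.7261  0.3455 -0.4675] [ 0.0458 -0.0033  0.1348] 0.8001121736838971
bail_bar 0.61 [0.0504 0.0008 0.1508]
```

View pics/w4.png

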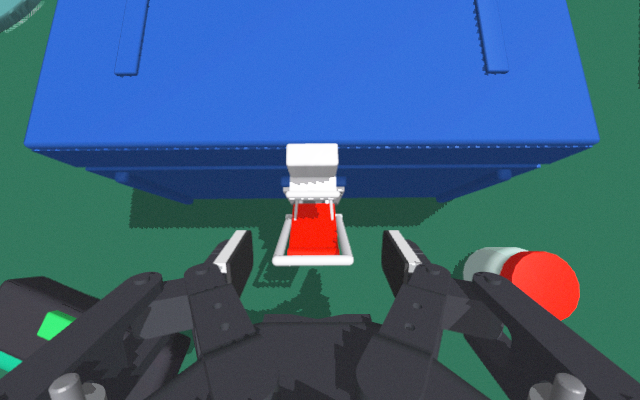

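```bash
python3 - <<'E'
from h import *
W=np.load('pics/w4.npy');R,t=RT();T=(W-t)@R*1000
for col in (300,312,325):
  for r in (256,258,260,262,264): print(col,r,T[r,col].round(1),(toC(W[r,col])*1000).round(1))
for (r,c) in ((245,235),(260,225),(245,400),(265,408),(240,285),(240,343)): print(r,c,T[r,c].round(1))
E
```

```text
300 256 [-16.3  -9.8  -1.5] [ 52.7   6.2 150.7]
300 258 [-19.9  -9.5  -2.3] [ 53.5   6.  154.4]
300 260 [-19.4  -9.6  -1. ] [ 54.5   6.  153.4]
300 262 [-20.3  -9.6  -0.4] [ 55.4   6.  153.9]
300 264 [-19.9  -9.6   0.9] [ 56.4   6.  153. ]
312 256 [-17.2  -3.9  -2. ] [ 52.7   0.3 151.8]
312 258 [-20.1  -3.8  -2.4] [ 53.5   0.2 154.6]
312 260 [-20.4  -3.8  -1.5] [ 54.5   0.2 154.5]
312 262 [-20.   -3.8  -0.3] [ 55.4   0.2 153.6]
312 264 [-19.3  -3.8   1.2] [ 56.5   0.3 152.4]
325 256 [-18.8   2.5  -2.8] [ 52.7  -6.  153.7]
325 258 [-18.8   2.5  -1.7] [ 53.6  -6.  153.2]
325 260 [-19.9   2.4  -1.3] [ 54.5  -6.  154. ]
325 262 [-20.3   2.4  -0.4] [ 55.5  -6.  153.9]
325 264 [-20.9   2.4   0.3] [ 56.4  -6.  154.2]
245 235 [-27.2 -37.9 -12.5]
260 225 [-41.9 -37.6 -13.1]
245 400 [-27.   35.6 -12.5]
265 408 [-43.5  34.  -11.9]
240 285 [  4.  -19.5  -0.8]
240 343 [ 0.3 12.8 -2.5]
```

Call:
arm_command(offset=[[1,-1.5,4],[0,0,0],[0,0,0],[0,0,0],[0,0,0],[0,0,0],[0,0,0]], rotation=[[0,0,0],[0,0,0],[0,0,0],[0,0,0],[0,0,0],[0,0,0],[0,0,0]], gripper=[0.8,0.6,0.4,0.4,0.4,0.4,0.4], squeeze=20)

```text
clock: 14.35
eef_pos: [0.5386, -0.1589, 0.132]
tool_rot: [-3.141, 1.121, 1.956]
contact_force: [-0.1, -2.8, 4.7]
gripper_width: 0.453
```

```bash
python3 look.py 5 bail_bar
```

```text
14.35 [ 0.7178  0.7087 -0.5049  1.8455 -0.0376  0.9385  0.6854] [-0.0563 -2.8212  4.7317] [ 0.0494 -0.0013  0.132 ] 0.4529696406351181
bail_bar 0.81 [ 0.0499 -0.0027  0.1493]
```

View pics/w5.png

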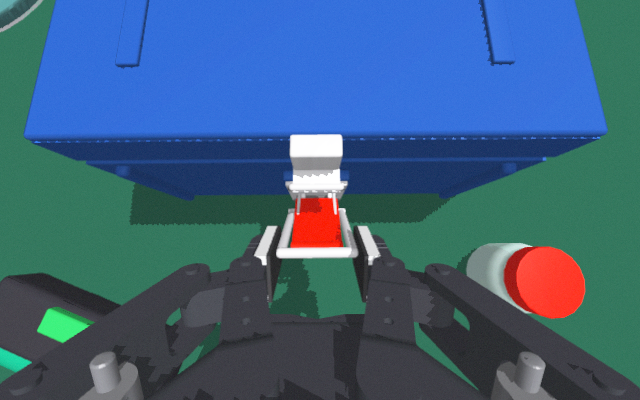

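Call:
arm_command(offset=[[0,0,-2.93],[0,0,-2.93],[0,0,-2.93],[0,0,-2.93],[0,0,-2.93]], rotation=[[0,-0.0626,0],[0,-0.0626,0],[0,-0.0626,0],[0,-0.0626,0],[0,-0.0626,0]], gripper=[0.4,0.4,0.4,0.4,0.4])

```text
clock: 15.0
eef_pos: [0.5331, -0.1458, 0.1363]
tool_rot: [3.139, 1.436, 1.953]
contact_force: [-0.7, -1.8, -2.7]
gripper_width: 0.457
```

```bash
python3 look.py 6 bail_bar
```

```text
15.0 [ 0.5169  0.5639 -0.3753  2.0049  0.1338  0.6827  0.4657] [-0.7336 -1.8274 -2.6985] [ 0.0352 -0.0011  0.1363] 0.4574807905603642
bail_bar 0.97 [ 0.0322 -0.0003  0.1552]
```

View pics/w6.png

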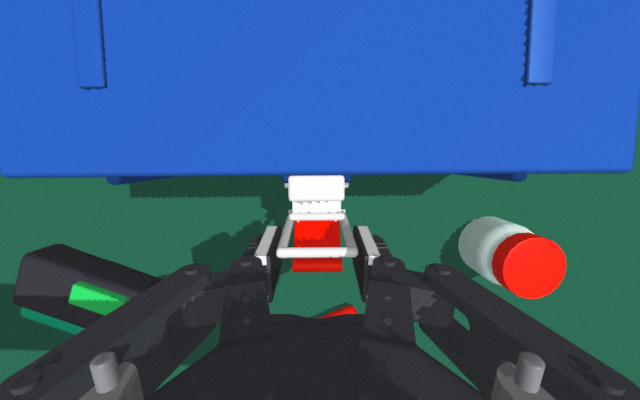

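The bail (bar at row ~253) swings with the pads and the handle stays below. Force is small; continue.

Call:
arm_command(offset=[[0,0,-2.93],[0,0,-2.93],[0,0,-2.93],[0,0,-2.93],[0,0,-2.93],[0,0,0]], rotation=[[0,-0.0626,0],[0,-0.0626,0],[0,-0.0626,0],[0,-0.0626,0],[0,-0.0626,0],[0,0,0]], gripper=[0.4,0.4,0.4,0.4,0.4,0.4])

```text
clock: 15.75
eef_pos: [0.527, -0.1306, 0.1358]
tool_rot: [-0.02, 1.395, -1.2]
contact_force: [-2.0, -1.3, 1.5]
gripper_width: 0.452
```

```bash
python3 look.py 7 bail_bar keeper; python3 - <<'E'
from h import *
W=np.load('pics/w7.npy');I=cv2.imread('pics/w7.png');c=toC(W)*1000
for r in range(180,275,4): print(r,I[r,316],c[r,316].round(1),c[r,300].round(1))
E
```

```text
15.75 [ 0.1284  0.4821 -0.0786  2.1572  0.4445  0.4694  0.0558] [-1.9561 -1.2525  1.4658] [ 0.0189 -0.0013  0.1358] 0.4521240300646902
bail_bar 0.86 [ 0.0092 -0.0008  0.1513]
keeper 0.73 [-0.0512 -0.001   0.1586]
keeper 0.19 [0.1667 0.0067 0.0243]
180 [208 104  47] [-26.1   0.1 155. ] [-26.8   6.7 156.6]
184 [208 105  48] [-24.3   0.1 155.1] [-24.7   6.8 156. ]
188 [209 104  48] [-22.3   0.1 154.8] [-22.8   6.9 155.9]
192 [209 106  47] [-20.6   0.1 155.3] [-21.5   6.8 157.3]
196 [210 107  48] [-19.4   0.1 156.8] [-71.4  -0.8 264.8]
200 [208 104  48] [-17.2   0.1 156.1] [-17.3   7.  156.4]
204 [208 106  47] [-15.7   0.1 157. ] [-15.5   7.  156.6]
208 [209 104  47] [-13.5   0.1 156.6] [-13.9   7.  157.3]
212 [208 103  45] [-11.8   0.1 157.1] [-11.    7.2 155.7]
216 [209 104  47] [ -9.3   0.1 156.2] [-10.    7.1 157.5]
220 [203 103  49] [ -7.5   0.1 156.7] [ -7.7   7.2 157. ]
224 [123  61  23] [ -4.8   0.1 155.7] [ -5.3   7.3 156.5]
228 [152 147 148] [ -3.4   0.1 156.8] [ -3.6   7.3 157.2]
232 [184 178 179] [ -2.    0.1 158. ] [ -2.5   7.2 158.8]
236 [183 179 179] [ -0.3   0.1 158.6] [ -0.3   7.3 158.8]
240 [183 179 179] [  2.3   0.1 158.1] [  1.1   7.3 159.8]
244 [181 178 178] [  3.7   0.1 159.1] [  4.4   7.4 158.3]
248 [181 178 178] [  6.1   0.1 159. ] [  5.7   7.4 159.5]
252 [176 172 175] [  9.9   0.1 156.9] [  9.9   7.7 156.9]
256 [177 175 173] [ 12.5   0.1 156.6] [ 12.    7.7 157.2]
260 [ 28  45 254] [ 45.6   0.4 118. ] [ 45.6  10.9 118.1]
264 [ 21  45 254] [ 47.2   0.4 120.1] [ 47.8  10.9 119.4]
268 [ 27  46 254] [ 50.    0.4 120.6] [ 49.6  10.8 121.1]
272 [ 10  26 238] [ 50.    0.4 124.5] [ 49.2  10.6 125.5]
```

View pics/w7.png

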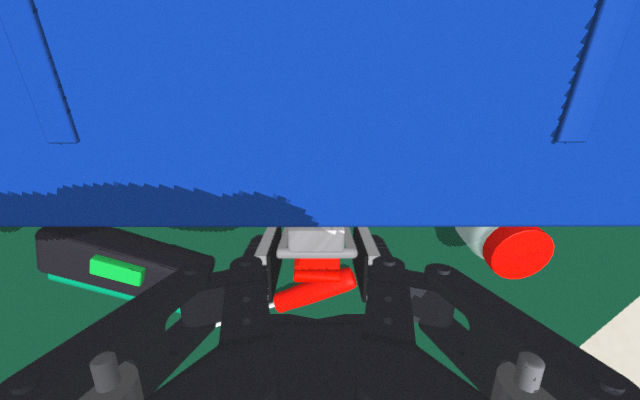

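Call:
arm_command(offset=[[0,0,0],[0,0,0],[0,0,0],[0,0,0],[-20,0,0],[-40,0,0],[-20,0,30],[0,0,45],[0,0,30]], rotation=[[0,0,0],[0,0,0],[0,0,0],[0,0,0],[0,0,0],[0,0,0],[0,0.14,0],[0,0.14,0],[0,0.14,0]], gripper=[0.75,0.75,0.75,0.75,0.75,0.75,0.75,0.75,0.75])

```text
clock: 16.85
eef_pos: [0.5626, -0.2141, 0.2192]
tool_rot: [3.13, 1.355, 1.943]
contact_force: [1.7, -0.3, -0.7]
gripper_width: 0.75
```

```bash
python3 look.py 8 bail_bar lever keeper
```

```text
16.85 [ 0.5909  0.5317 -0.319   1.7963 -0.0098  0.9717  0.6927] [ 1.6712 -0.3152 -0.6549] [ 0.1096 -0.0024  0.2192] 0.7497537350261632
bail_bar 0.77 [ 0.0141 -0.002   0.1499]
bail_bar 0.32 [-0.0218 -0.0001  0.1571]
lever 0.7 [ 0.0327 -0.0017  0.116 ]
keeper 0.58 [-0.023  -0.      0.1562]
keeper 0.29 [0.0285 0.0007 0.1119]
```

View pics/w8.png

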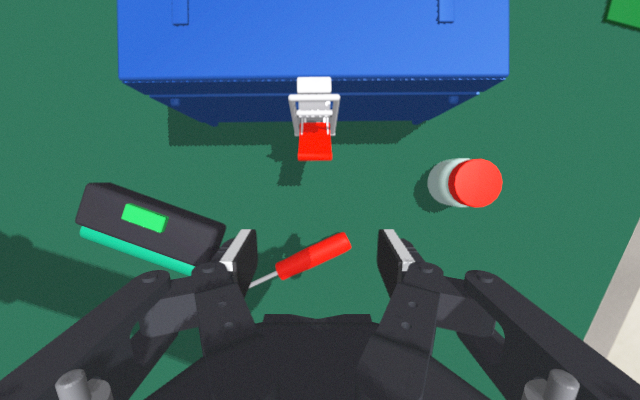

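```bash
cat > lev.py <<'E'
from h import *
P=np.array([16.3,82.]);YC=-0.8
def pose(L,t,s,gap=0):
    d=np.array([np.sin(L),-np.cos(L)]);n=np.array([np.cos(L),np.sin(L)])
    dl=t-(np.pi/2-L);h=11*abs(np.sin(dl))+gap
    q=P+s*d+(6.5+h)*n
    return tool(t,-1),C(q[0]/1e3,YC/1e3,q[1]/1e3),q
def steps(start,seq):
    """seq of (L,t,s,gap); start (R,p); prints per row tool-frame offset mm and rotvec"""
    R,p=start
    for a in seq:
        Rn,pn,q=pose(*a)
        o=R.T@(pn-p)*1000;r=Rot.from_matrix(R.T@Rn).as_rotvec()
        print(np.round(a,3),'q',q.round(1),'off',o.round(2),'rot',r.round(3))
        R,p=Rn,pn
E
python3 - <<'E'
from lev import *
s=readout.observe()
steps(RT(s),[(2.37,0,44,40),(2.37,0,44,10)])
W=np.load('pics/w8.npy')
c=toC(W)*1000
for (u,v) in ((340,243),(285,270),(315,135),(315,150),(315,157)): print(u,v,c[v,u].round(1))
E
```

```text
[ 2.37  0.   44.   40.  ] q [  8.  151.5] off [ 83.28   0.38 -82.68] rot [-0.011 -0.217  0.004]
[ 2.37  0.   44.   10.  ] q [ 29.5 130.5] off [20.92 -0.   21.51] rot [-0.  0.  0.]
340 243 [154.4 -30.3  25.8]
285 270 [188.6  39.2  24.5]
315 135 [ 32.9  -0.2 106.7]
315 150 [ 48.4  -0.2 120.7]
315 157 [ 55.2  -0.2 126.6]
```

```bash
python3 - <<'E'
from lev import *
s=readout.observe();R,p=RT(s)
Rn,pn,q=pose(2.37,0,46,0);print(q)
print(R.T@(pn+[0,0,.03]-p)*1000, Rot.from_matrix(R.T@Rn).as_rotvec())
E
```

```text
[ 38.0637 125.0031]
[ 73.3557   0.6678 -54.0817] [-0.0106 -0.2168  0.0045]
```

Call:
arm_command(offset=[[25,0.3,-18],[25,0.3,-18],[23.4,0.1,-18],[0,0,0],[0,0,0],[0,0,0]], rotation=[[0,0,0],[0,0,0],[0,0,0],[-0.005,-0.108,0.002],[-0.005,-0.108,0.002],[0,0,0]], gripper=[0,0,0,0,0,0])

```text
clock: 17.7
eef_pos: [0.5327, -0.1408, 0.1563]
tool_rot: [-2.817, 1.569, 2.3]
contact_force: [-0.9, 0.5, -0.4]
gripper_width: 0.002
```

```bash
python3 look.py 9; python3 - <<'E'
from lev import *
s=readout.observe();R,p=RT(s)
Rn,pn,q=pose(2.37,0,46,0)
print(delta(Rn,pn,s))
E
```

```text
17.7 [ 0.3295  0.4846 -0.205   2.056   0.163   0.6171  0.4186] [-0.9039  0.5269 -0.437 ] [ 0.0305 -0.0027  0.1563] 0.0023137985193674637
(array([31.3228, -1.4582,  2.2918]), array([ 0.0059, -0.0006, -0.0005]))
```

View pics/w9.png

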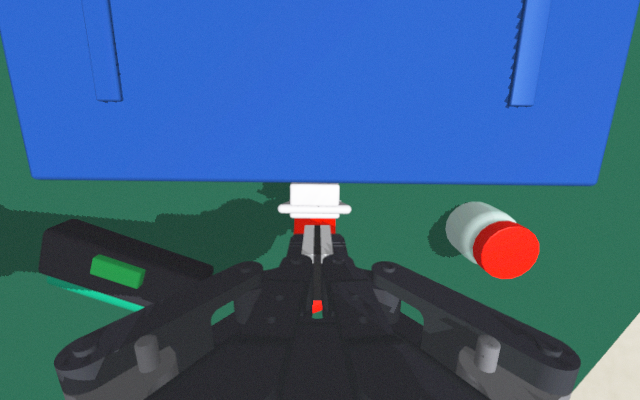

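```bash
cat >> lev.py <<'E'
def sched(L):
    t=np.interp(L,[0,.2,1.2,2.37],[1.05,1.05,.35,0]);s=np.interp(L,[0,.2,1.2,2.37],[54,54,46,46])
    return (L,t,s,0)
E
python3 - <<'E'
from lev import *
Rn,pn,q=pose(2.37,0,46,0)
steps((Rn,pn),[sched(L) for L in np.arange(2.28,0.69,-.09)])
E
```

```text
[ 2.28   0.027 46.     0.   ] q [ 42.2 122.5] off [2.51 0.   4.1 ] rot [-0.     0.027 -0.   ]
[ 2.19   0.054 46.     0.   ] q [ 46.  119.6] off [2.81 0.   3.92] rot [ 0.     0.027 -0.   ]
[ 2.1    0.081 46.     0.   ] q [ 49.5 116.3] off [3.11 0.   3.71] rot [-0.     0.027  0.   ]
[ 2.01   0.108 46.     0.   ] q [ 52.7 112.6] off [ 3.38 -0.    3.48] rot [-0.     0.027  0.   ]
[ 1.92   0.135 46.     0.   ] q [ 55.5 108.7] off [3.64 0.   3.22] rot [ 0.     0.027 -0.   ]
[ 1.83   0.162 46.     0.   ] q [ 57.9 104.4] off [3.88 0.   2.94] rot [-0.     0.027  0.   ]
[ 1.74   0.188 46.     0.   ] q [59.9 99.9] off [4.09 0.   2.65] rot [-0.     0.027  0.   ]
[ 1.65   0.215 46.     0.   ] q [61.4 95.3] off [ 4.29 -0.    2.33] rot [0.    0.027 0.   ]
[ 1.56   0.242 46.     0.   ] q [62.4 90.5] off [ 4.45 -0.    2.  ] rot [ 0.     0.027 -0.   ]
[ 1.47   0.269 46.     0.   ] q [62.9 85.7] off [4.59 0.   1.66] rot [ 0.     0.027 -0.   ]
[ 1.38   0.296 46.     0.   ] q [62.9 80.8] off [ 4.7  -0.    1.31] rot [0.    0.027 0.   ]
[ 1.29   0.323 46.     0.   ] q [62.4 75.9] off [4.78 0.   0.95] rot [-0.     0.027 -0.   ]
[ 1.2   0.35 46.    0.  ] q [61.6 71.6] off [4.38 0.   0.6 ] rot [ 0.     0.027 -0.   ]
[ 1.11   0.413 46.72   0.   ] q [61.3 67.5] off [ 3.95 -0.    1.08] rot [0.    0.063 0.   ]
[ 1.02   0.476 47.44   0.   ] q [60.6 63.4] off [ 4.05 -0.    0.99] rot [-0.     0.063 -0.   ]
[ 0.93   0.539 48.16   0.   ] q [59.5 59.3] off [4.14 0.   0.9 ] rot [0.    0.063 0.   ]
[ 0.84   0.602 48.88   0.   ] q [58.  55.3] off [4.23 0.   0.81] rot [-0.     0.063 -0.   ]
[ 0.75   0.665 49.6    0.   ] q [56.1 51.3] off [ 4.32 -0.    0.71] rot [-0.     0.063 -0.   ]
```

Call:
arm_command(offset=[[15,-0.7,1.2],[10,-0.7,1.1],[2,0,0],[2,0,0],[2,0,0],[0,0,0]], rotation=[[0,0,0],[0,0,0],[0,0,0],[0,0,0],[0,0,0],[0,0,0]], gripper=[0,0,0,0,0,0])

```text
clock: 18.4
eef_pos: [0.534, -0.1513, 0.1246]
tool_rot: [0.768, 1.57, -0.411]
contact_force: [0.2, 0.2, 0.6]
gripper_width: -0.001
```

Now near contact; follow the arc.

Call:
arm_command(offset=[[2.5,0,4.1],[2.8,0,3.9],[3.1,0,3.7],[3.4,0,3.5],[3.6,0,3.2]], rotation=[[0,0.027,0],[0,0.027,0],[0,0.027,0],[0,0.027,0],[0,0.027,0]], gripper=[0,0,0,0,0])

```text
clock: 18.9
eef_pos: [0.5405, -0.1667, 0.1082]
tool_rot: [3.141, 1.433, 1.962]
contact_force: [-0.3, 3.0, 0.9]
gripper_width: -0.004
```

```bash
python3 look.py 10; python3 - <<'E'
from lev import *
s=readout.observe();print(toC(s['eef_pos'])*1000,s['contact_force'])
W=np.load('pics/s10.npy');
E
```

```text
18.9 [ 0.4829  0.6101 -0.2877  1.9889  0.087   0.6457  0.5591] [-0.3315  2.9698  0.9213] [ 0.0573 -0.0001  0.1082] -0.003893392128910731
[ 59.5464   0.462  107.5381] [-0.4621 -0.0775  0.229 ]
```

View pics/w10.png

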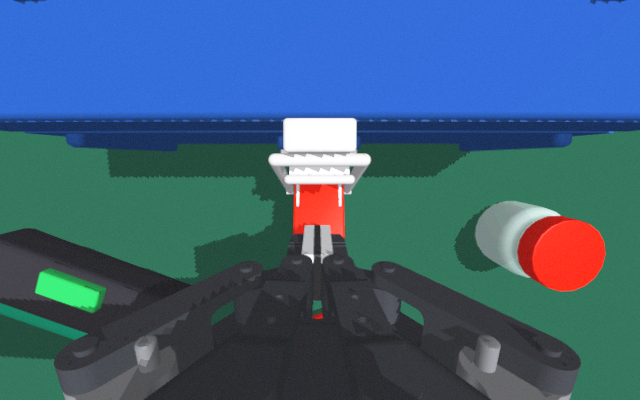

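View pics/s10.png

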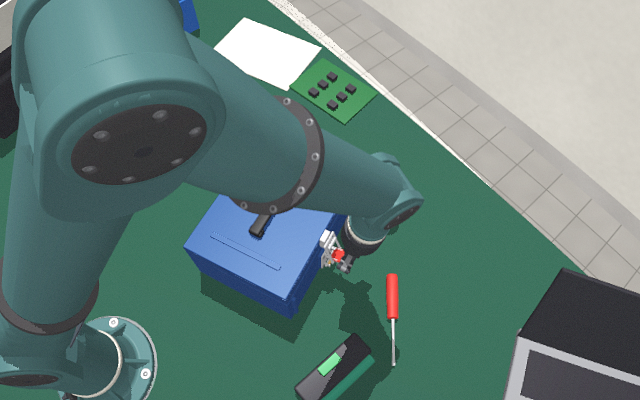

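```bash
cat > lang.py <<'E'
from h import *
import sys
W=np.load(f'pics/w{sys.argv[1]}.npy');I=cv2.imread(f'pics/w{sys.argv[1]}.png').astype(int);c=toC(W)*1000
m=(I[...,2]>140)&(I[...,1]<70)&(I[...,0]<70)&(abs(c[...,1])<14)&(c[...,0]<85)&(c[...,0]>0)&(c[...,2]>30)&(c[...,2]<140)
Q=c[m][:,[0,2]];mu=np.median(Q,0);
for _ in range(3):
    u=np.linalg.svd(Q-Q.mean(0),full_matrices=False)[2];k=abs((Q-Q.mean(0))@u[1])<2.5;Q=Q[k]
v=u[0]*np.sign(u[0][0]);print('n',len(Q),'handle angle',np.arctan2(v[0],-v[1]),Q.min(0),Q.max(0))
L=np.arctan2(v[0],-v[1]);n=np.array([np.cos(L),np.sin(L)]);print('pivot offset from P(16.3,82):',(Q.mean(0)-[16.3,82])@n)
for r in range(140,250,6): print(r,I[r,318],c[r,318].round(1)) if len(sys.argv)>2 else 0
E
python3 lang.py 10 v; python3 lang.py 8;python3 lang.py 3
```

```text
n 1163 handle angle 1.8903012088252313 [27.0027 91.0781] [ 53.7184 101.9451]
pivot offset from P(16.3,82): 6.38250083110939
140 [255 255 255] [  4.8   0.7 158.8]
146 [255 255 255] [  6.9   0.7 159.1]
152 [150 148 148] [  8.9   0.7 152. ]
158 [254 254 254] [ 11.1   0.7 150.4]
164 [231 229 230] [ 13.4   0.7 150. ]
170 [211 204 206] [ 16.2   0.6 138.7]
176 [249 248 248] [ 18.5   0.6 142.5]
182 [239 238 238] [ 21.1   0.6 141.7]
188 [ 10  32 219] [28.8  0.4 93.5]
194 [ 36  59 255] [32.3  0.4 94.4]
200 [ 46  68 255] [35.9  0.4 94.5]
206 [ 43  61 255] [39.1  0.4 96.7]
212 [ 52  71 255] [42.5  0.4 97.6]
218 [ 56  72 255] [46.   0.4 98. ]
224 [ 38  53 243] [49.4  0.4 98.7]
230 [47 47 44] [ 47.2   0.5 121. ]
236 [49 49 46] [ 47.6   0.5 130.4]
242 [51 51 51] [ 48.9   0.5 135.5]
248 [50 45 43] [ 50.1   0.5 140.6]
n 994 handle angle 2.342207269279673 [17.6259 91.7313] [ 56.8304 128.9843]
pivot offset from P(16.3,82): 5.846814244120581
n 555 handle angle 2.3388451286469727 [18.1804 92.0382] [ 55.9362 127.9704]
pivot offset from P(16.3,82): 6.666262626283003
```

```bash
python3 - <<'E'
from lev import *
s=readout.observe()
steps(RT(s),[(1.89,.15,44,3)]+[(L,sched(L)[1],44,0) for L in np.arange(1.84,1.1,-.08)])
E
```

```text
[ 1.89  0.15 44.    3.  ] q [ 53.5 109.6] off [-1.18  1.25 -6.23] rot [-0.001  0.015 -0.   ]
[ 1.84   0.159 44.     0.   ] q [ 55.8 104.4] off [ 4.79 -0.    2.99] rot [ 0.     0.009 -0.   ]
[ 1.76   0.182 44.     0.   ] q [ 57.5 100.6] off [3.46 0.   2.34] rot [-0.     0.024  0.   ]
[ 1.68   0.206 44.     0.   ] q [59.  96.7] off [3.61 0.   2.11] rot [ 0.     0.024 -0.   ]
[ 1.6   0.23 44.    0.  ] q [60.  92.6] off [3.75 0.   1.86] rot [ 0.     0.024 -0.   ]
[ 1.52   0.254 44.     0.   ] q [60.7 88.5] off [ 3.86 -0.    1.6 ] rot [-0.     0.024  0.   ]
[ 1.44   0.278 44.     0.   ] q [61.  84.3] off [3.96 0.   1.34] rot [ 0.     0.024 -0.   ]
[ 1.36   0.302 44.     0.   ] q [60.9 80.1] off [ 4.04 -0.    1.06] rot [0.    0.024 0.   ]
[ 1.28   0.326 44.     0.   ] q [60.4 76. ] off [4.1  0.   0.79] rot [-0.     0.024 -0.   ]
[ 1.2   0.35 44.    0.  ] q [59.7 72.3] off [ 3.68 -0.    0.53] rot [ 0.     0.024 -0.   ]
[ 1.12   0.406 44.     0.   ] q [59.  69.1] off [3.28 0.   0.35] rot [0.    0.056 0.   ]
```

Call:
arm_command(offset=[[-1.2,1.2,-6.2],[2.4,0,1.5],[2.4,0,1.5],[3.5,0,2.3],[3.6,0,2.1],[3.7,0,1.9]], rotation=[[0,0.015,0],[0,0.005,0],[0,0.004,0],[0,0.024,0],[0,0.024,0],[0,0.024,0]], gripper=[0,0,0,0,0,0])

```text
clock: 19.6
eef_pos: [0.542, -0.1667, 0.0932]
tool_rot: [3.14, 1.337, 1.961]
contact_force: [-0.6, 3.4, 2.2]
gripper_width: 0.001
```

```bash
python3 look.py 11; python3 lang.py 11 v;python3 - <<'E'
from lev import *
s=readout.observe();print(toC(s['eef_pos'])*1000,s['contact_force'])
E
```

```text
19.6 [ 0.5513  0.6669 -0.3392  1.9467  0.0357  0.701   0.6292] [-0.5666  3.3847  2.2266] [ 0.058  -0.0015  0.0932] 0.0006002612812496729
n 417 handle angle 1.6503018508157392 [22.9497 87.7521] [53.8419 92.1791]
pivot offset from P(16.3,82): 6.259344282634095
140 [243 241 241] [ 10.5  -0.7 148.3]
146 [254 253 253] [ 12.5  -0.7 147.5]
152 [193 189 189] [ 13.3  -0.7 136.4]
158 [255 255 255] [ 15.8  -0.7 137.4]
164 [248 247 247] [ 18.6  -0.7 143.1]
170 [250 249 249] [ 20.8  -0.7 143. ]
176 [254 254 254] [21.2 -0.9 84.9]
182 [ 80  94 255] [24.7 -0.9 87.9]
188 [ 80  98 255] [28.1 -0.9 89.9]
194 [ 82 100 255] [31.4 -0.9 90.1]
200 [ 83 100 255] [34.9 -0.9 89.1]
206 [ 81  99 255] [38.1 -0.9 90.7]
212 [ 79  95 255] [41.6 -1.  90. ]
218 [ 76  97 255] [44.9 -1.  90.7]
224 [ 54  64 249] [48.1 -1.  91.6]
230 [51 51 50] [ 48.8  -0.9 108.5]
236 [55 54 55] [ 50.6  -0.9 115.1]
242 [54 53 53] [ 52.   -0.9 121.9]
248 [49 49 50] [ 53.6  -0.8 126.9]
[58.9373 -0.9405 92.381 ] [0.8747 0.5761 0.0597]
```

View pics/w11.png

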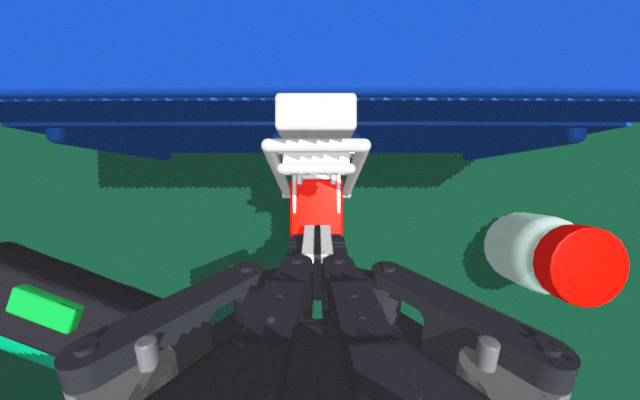

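```bash
python3 - <<'E'
from lev import *
s=readout.observe()
def sc(L): return (L,np.interp(L,[.2,1.2,1.6],[1.05,.35,.23]),np.interp(L,[.2,1.2,2],[54,45,44]),0)
steps(RT(s),[sc(L) for L in np.arange(1.54,.75,-.07)])
E
```

```text
[ 1.54   0.248 44.575  0.   ] q [61.1 89.5] off [ 2.3  -0.14  2.8 ] rot [-0.001  0.015  0.   ]
[ 1.47   0.269 44.662  0.   ] q [61.6 85.8] off [3.47 0.   1.34] rot [ 0.     0.021 -0.   ]
[ 1.4   0.29 44.75  0.  ] q [61.7 82.1] off [3.54 0.   1.13] rot [-0.     0.021  0.   ]
[ 1.33   0.311 44.838  0.   ] q [61.6 78.4] off [ 3.61 -0.    0.92] rot [-0.     0.021 -0.   ]
[ 1.26   0.332 44.925  0.   ] q [61.1 74.7] off [ 3.66 -0.    0.71] rot [-0.     0.021  0.   ]
[ 1.19   0.357 45.09   0.   ] q [60.7 71.5] off [3.13 0.   0.59] rot [-0.     0.025  0.   ]
[ 1.12   0.406 45.72   0.   ] q [60.5 68.4] off [3.01 0.   0.94] rot [ 0.     0.049 -0.   ]
[ 1.05   0.455 46.35   0.   ] q [60.1 65.2] off [3.07 0.   0.89] rot [0.    0.049 0.   ]
[ 0.98   0.504 46.98   0.   ] q [59.5 62. ] off [ 3.14 -0.    0.83] rot [-0.     0.049 -0.   ]
[ 0.91   0.553 47.61   0.   ] q [58.6 58.8] off [3.2  0.   0.78] rot [ 0.     0.049 -0.   ]
[ 0.84   0.602 48.24   0.   ] q [57.5 55.7] off [3.26 0.   0.72] rot [0.    0.049 0.   ]
[ 0.77   0.651 48.87   0.   ] q [56.2 52.6] off [ 3.32 -0.    0.66] rot [-0.     0.049 -0.   ]
```

Call:
arm_command(offset=[[2.3,0,2.8],[3.5,0,1.3],[3.5,0,1.1],[3.6,0,0.9],[3.7,0,0.7],[3.1,0,0.6],[3,0,0.9]], rotation=[[0,0.015,0],[0,0.021,0],[0,0.021,0],[0,0.021,0],[0,0.021,0],[0,0.025,0],[0,0.049,0]], gripper=[0,0,0,0,0,0,0])

```text
clock: 20.4
eef_pos: [0.5424, -0.1683, 0.07]
tool_rot: [3.142, 1.165, 1.964]
contact_force: [-1.7, 2.8, 7.2]
gripper_width: 0.002
```

```bash
python3 look.py 12; python3 lang.py 12 v;python3 - <<'E'
from lev import *
s=readout.observe();print(toC(s['eef_pos'])*1000,s['contact_force'])
E
```

```text
20.4 [ 0.6504  0.7707 -0.4084  1.8682 -0.0349  0.8162  0.7315] [-1.6713  2.7711  7.2182] [ 0.0596 -0.0012  0.07  ] 0.0018411729341682676
n 2398 handle angle 1.1345410707653423 [24.5112 70.4781] [55.6418 86.8716]
pivot offset from P(16.3,82): 6.803794411833132
140 [152 148 149] [ 8.7 -0.5 92.9]
146 [154 149 150] [ 8.9 -0.5 83.6]
152 [151 146 147] [ 8.9 -0.6 72.6]
158 [101  99  99] [15.7 -0.6 84.6]
164 [136 136 133] [18.8 -0.6 84.1]
170 [221 218 219] [22.  -0.6 84.2]
176 [ 25  35 223] [25.4 -0.6 85.3]
182 [ 22  44 255] [28.3 -0.6 83.8]
188 [ 10  38 255] [31.2 -0.6 81.9]
194 [ 15  37 255] [34.2 -0.6 81. ]
200 [  8  37 255] [37.3 -0.6 79.9]
206 [ 20  44 255] [40.2 -0.6 77.4]
212 [  0  37 255] [43.3 -0.6 75.3]
218 [ 10  40 255] [46.5 -0.6 75.1]
224 [ 25  42 252] [49.7 -0.7 73. ]
230 [60 57 57] [53.1 -0.6 83.8]
236 [61 60 57] [56.  -0.6 91.8]
242 [62 59 61] [58.7 -0.6 97.7]
248 [65 62 61] [ 61.1  -0.6 102.7]
[59.8692 -1.1749 69.0835] [-0.8238  1.7055  3.6945]
```

View pics/w12.png

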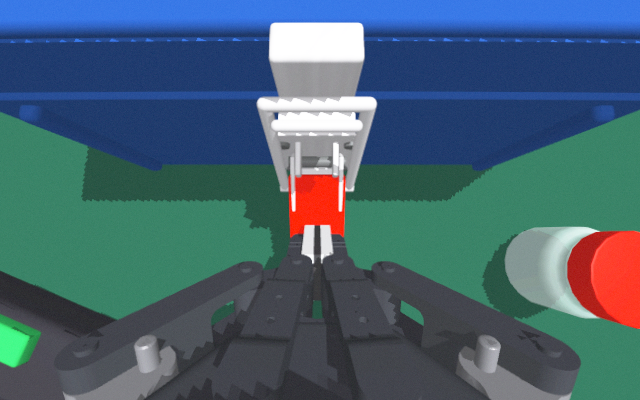

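```bash
python3 - <<'E'
from lev import *
W=np.load('pics/w12.npy');c=toC(W)*1000
for r in range(90,136,3): print(r,c[r,318].round(1))
s=readout.observe();print(s['contact_force'])
def sc(L): return (L,np.interp(L,[.2,1.2,1.6],[1.05,.35,.23]),np.interp(L,[.2,1.2,2],[54,45,44]),0)
steps(RT(s),[sc(L) for L in np.arange(1.07,.35,-.05)])
E
```

```text
90 [  9.2  -0.4 143. ]
93 [  9.1  -0.4 140.8]
96 [  9.9  -0.4 140.3]
99 [ 10.8  -0.4 140. ]
102 [ 12.1  -0.4 140.6]
105 [ 13.5  -0.4 141.2]
108 [ 13.8  -0.4 139.7]
111 [ 15.1  -0.4 140.2]
114 [ 14.6  -0.4 136.7]
117 [ 15.8  -0.4 137. ]
120 [ 19.1  -0.4 142.4]
123 [ 19.9  -0.4 142. ]
126 [ 20.5  -0.4 140.8]
129 [ 21.7  -0.4 141.3]
132 [ 21.2  -0.4 137.4]
135 [ 22.   -0.4 136.5]
[-0.8238  1.7055  3.6945]
[ 1.07   0.441 46.17   0.   ] q [60.2 66.1] off [ 2.58 -0.37  1.52] rot [-0.001  0.033 -0.   ]
[ 1.02   0.476 46.62   0.   ] q [59.9 63.8] off [ 2.22 -0.    0.63] rot [ 0.     0.035 -0.   ]
[ 0.97   0.511 47.07   0.   ] q [59.4 61.6] off [ 2.25 -0.    0.6 ] rot [-0.     0.035  0.   ]
[ 0.92   0.546 47.52   0.   ] q [58.7 59.3] off [2.28 0.   0.57] rot [0.    0.035 0.   ]
[ 0.87   0.581 47.97   0.   ] q [58. 57.] off [ 2.31 -0.    0.54] rot [ 0.     0.035 -0.   ]
[ 0.82   0.616 48.42   0.   ] q [57.1 54.8] off [ 2.34 -0.    0.51] rot [ 0.     0.035 -0.   ]
[ 0.77   0.651 48.87   0.   ] q [56.2 52.6] off [2.38 0.   0.48] rot [ 0.     0.035 -0.   ]
[ 0.72   0.686 49.32   0.   ] q [55.1 50.4] off [2.41 0.   0.45] rot [0.    0.035 0.   ]
[ 0.67   0.721 49.77   0.   ] q [53.8 48.2] off [ 2.44 -0.    0.42] rot [-0.     0.035  0.   ]
[ 0.62   0.756 50.22   0.   ] q [52.5 46.1] off [ 2.47 -0.    0.38] rot [-0.     0.035 -0.   ]
[ 0.57   0.791 50.67   0.   ] q [51.  44.1] off [2.5  0.   0.35] rot [0.    0.035 0.   ]
[ 0.52   0.826 51.12   0.   ] q [49.5 42.1] off [ 2.53 -0.    0.31] rot [ 0.     0.035 -0.   ]
[ 0.47   0.861 51.57   0.   ] q [47.8 40.1] off [ 2.55 -0.    0.28] rot [ 0.     0.035 -0.   ]
[ 0.42   0.896 52.02   0.   ] q [46.  38.3] off [2.58 0.   0.24] rot [0.    0.035 0.   ]
[ 0.37   0.931 52.47   0.   ] q [44.1 36.5] off [ 2.61 -0.    0.2 ] rot [ 0.     0.035 -0.   ]
```

Call:
arm_command(offset=[[2.6,0,1.5],[2.2,0,0.6],[2.3,0,0.6],[2.3,0,0.6],[2.3,0,0.5]], rotation=[[0,0.033,0],[0,0.035,0],[0,0.035,0],[0,0.035,0],[0,0.035,0]], gripper=[0,0,0,0,0])

```text
clock: 21.0
eef_pos: [0.5416, -0.1655, 0.0591]
tool_rot: [3.141, 0.988, 1.963]
contact_force: [-1.8, 3.2, 10.2]
gripper_width: -0.0
```

Call:
arm_command(offset=[[2.3,0,0.5],[2.4,0,0.5],[2.4,0,0.5]], rotation=[[0,0.035,0],[0,0.035,0],[0,0.035,0]], gripper=[0,0,0])

```text
clock: 21.3
eef_pos: [0.5412, -0.164, 0.052]
tool_rot: [3.14, 0.885, 1.961]
contact_force: [0.6, -0.5, 7.5]
gripper_width: -0.001
```

```bash
python3 look.py 13; python3 lang.py 13;python3 - <<'E'
from lev import *
s=readout.observe();print(toC(s['eef_pos'])*1000,s['contact_force'],s['tool_rot'])
E
```

```text
21.3 [ 0.7531  0.9218 -0.4815  1.7441 -0.1263  1.0309  0.8351] [ 0.566  -0.5339  7.4752] [ 0.0551 -0.0017  0.052 ] -0.0008950068229518187
n 2826 handle angle 0.7208573601440366 [24.2283 52.1365] [51.2156 82.6734]
pivot offset from P(16.3,82): 6.937010013084206
[57.4328 -1.1596 49.79  ] [-0.1953  0.3483  1.2833] [3.1402 0.8895 1.9589]
```

View pics/w13.png

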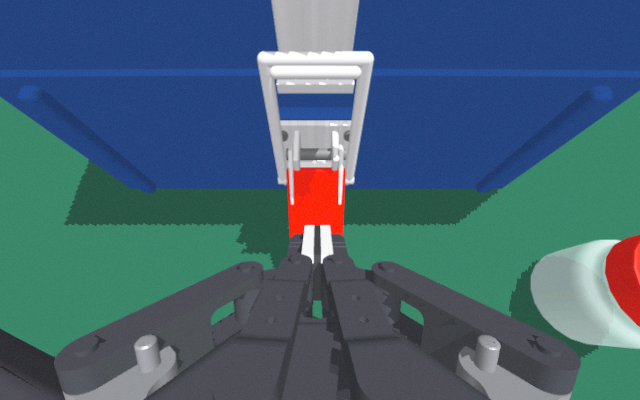

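View pics/s13.png

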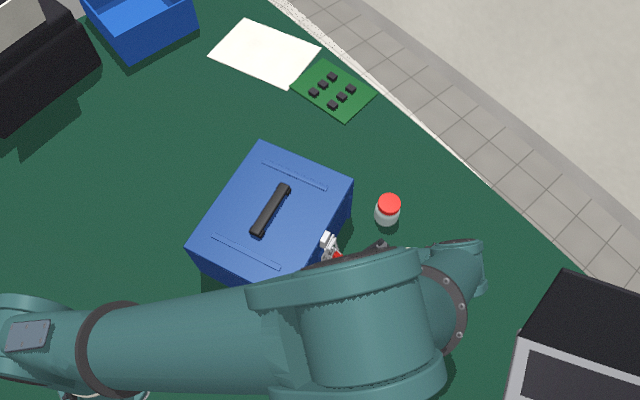

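```bash
python3 - <<'E'
from lev import *
s=readout.observe();print(s['contact_force'])
def sc(L): return (L,np.interp(L,[.2,1.2,1.6],[1.05,.35,.23]),np.interp(L,[.2,1.2,2],[54,45,44]),0)
steps(RT(s),[sc(L) for L in np.arange(.67,.15,-.04)])
E
```

```text
[-0.1953  0.3483  1.2833]
[ 0.67   0.721 49.77   0.   ] q [53.8 48.2] off [ 3.46 -0.37 -1.81] rot [-0.001  0.04  -0.002]
[ 0.63   0.749 50.13   0.   ] q [52.8 46.6] off [1.97 0.   0.32] rot [-0.     0.028  0.   ]
[ 0.59   0.777 50.49   0.   ] q [51.6 44.9] off [ 1.99 -0.    0.29] rot [-0.     0.028  0.   ]
[ 0.55   0.805 50.85   0.   ] q [50.4 43.3] off [ 2.01 -0.    0.27] rot [ 0.     0.028 -0.   ]
[ 0.51   0.833 51.21   0.   ] q [49.1 41.7] off [ 2.03 -0.    0.25] rot [0.    0.028 0.   ]
[ 0.47   0.861 51.57   0.   ] q [47.8 40.1] off [2.05 0.   0.23] rot [-0.     0.028 -0.   ]
[ 0.43   0.889 51.93   0.   ] q [46.3 38.6] off [2.06 0.   0.2 ] rot [ 0.     0.028 -0.   ]
[ 0.39   0.917 52.29   0.   ] q [44.8 37.2] off [ 2.08 -0.    0.18] rot [0.    0.028 0.   ]
[ 0.35   0.945 52.65   0.   ] q [43.3 35.8] off [2.1  0.   0.16] rot [-0.     0.028  0.   ]
[ 0.31   0.973 53.01   0.   ] q [41.6 34.5] off [ 2.12 -0.    0.13] rot [-0.     0.028 -0.   ]
[ 0.27   1.001 53.37   0.   ] q [39.9 33.2] off [ 2.13 -0.    0.11] rot [-0.     0.028 -0.   ]
[ 0.23   1.029 53.73   0.   ] q [38.2 31.9] off [2.15 0.   0.08] rot [ 0.     0.028 -0.   ]
[ 0.19  1.05 54.    0.  ] q [36.4 30.9] off [ 2.07 -0.   -0.  ] rot [ 0.     0.021 -0.   ]
```

Call:
arm_command(offset=[[1.2,0,-1],[1.2,0,-0.8],[1,0,0],[1,0,0.2],[1,0,0.1]], rotation=[[0,0.02,0],[0,0.02,0],[0,0.014,0],[0,0.014,0],[0,0.014,0]], gripper=[0,0,0,0,0])

```text
clock: 21.9
eef_pos: [0.5404, -0.1633, 0.0467]
tool_rot: [3.14, 0.812, 1.959]
contact_force: [1.7, -5.1, 3.2]
gripper_width: -0.001
```

Call:
arm_command(offset=[[1,0,0.2],[1,0,0.1],[1,0,0.1],[1,0,0.1]], rotation=[[0,0.014,0],[0,0.014,0],[0,0.014,0],[0,0.014,0]], gripper=[0,0,0,0])

```text
clock: 22.3
eef_pos: [0.5391, -0.1602, 0.0435]
tool_rot: [3.14, 0.755, 1.96]
contact_force: [0.6, -4.3, 1.8]
gripper_width: -0.001
```

Call:
arm_command(offset=[[1,0,0.1],[1,0,0.1],[1,0,0.1],[1,0,0.1]], rotation=[[0,0.014,0],[0,0.014,0],[0,0.014,0],[0,0.014,0]], gripper=[0,0,0,0])

```text
clock: 22.7
eef_pos: [0.5376, -0.1568, 0.0407]
tool_rot: [3.141, 0.697, 1.961]
contact_force: [1.6, -4.3, 1.5]
gripper_width: 0.001
```

```bash
python3 look.py 14; python3 lang.py 14;python3 - <<'E'
from lev import *
s=readout.observe();print(toC(s['eef_pos'])*1000,s['contact_force'],np.pi/2-s['tool_rot'][1])
def sc(L): return (L,np.interp(L,[.2,1.2,1.6],[1.05,.35,.23]),np.interp(L,[.2,1.2,2],[54,45,44]),0)
steps(RT(s),[sc(L) for L in np.arange(.55,.15,-.04)])
E
```

```text
22.7 [ 0.795   1.0258 -0.5134  1.6726 -0.1776  1.1664  0.8761] [ 1.589  -4.3137  1.4734] [ 0.0471 -0.0012  0.0407] 0.001316099536891863
n 2999 handle angle 0.4486312519749009 [23.3146 41.6692] [43.405  80.1205]
pivot offset from P(16.3,82): 7.0283614796738965
[46.6624 -1.1814 40.5204] [ 2.0555 -5.0227  0.8863] 0.8743121620643879
[ 0.55   0.805 50.85   0.   ] q [50.4 43.3] off [-4.66 -0.38  0.3 ] rot [-0.    -0.069 -0.001]
[ 0.51   0.833 51.21   0.   ] q [49.1 41.7] off [ 2.03 -0.    0.25] rot [0.    0.028 0.   ]
[ 0.47   0.861 51.57   0.   ] q [47.8 40.1] off [2.05 0.   0.23] rot [ 0.     0.028 -0.   ]
[ 0.43   0.889 51.93   0.   ] q [46.3 38.6] off [2.06 0.   0.2 ] rot [0.    0.028 0.   ]
[ 0.39   0.917 52.29   0.   ] q [44.8 37.2] off [ 2.08 -0.    0.18] rot [-0.     0.028  0.   ]
[ 0.35   0.945 52.65   0.   ] q [43.3 35.8] off [2.1  0.   0.16] rot [-0.     0.028  0.   ]
[ 0.31   0.973 53.01   0.   ] q [41.6 34.5] off [ 2.12 -0.    0.13] rot [-0.     0.028 -0.   ]
[ 0.27   1.001 53.37   0.   ] q [39.9 33.2] off [ 2.13 -0.    0.11] rot [ 0.     0.028 -0.   ]
[ 0.23   1.029 53.73   0.   ] q [38.2 31.9] off [2.15 0.   0.08] rot [0.    0.028 0.   ]
[ 0.19  1.05 54.    0.  ] q [36.4 30.9] off [ 2.07 -0.   -0.  ] rot [ 0.     0.021 -0.   ]
```

View pics/w14.png

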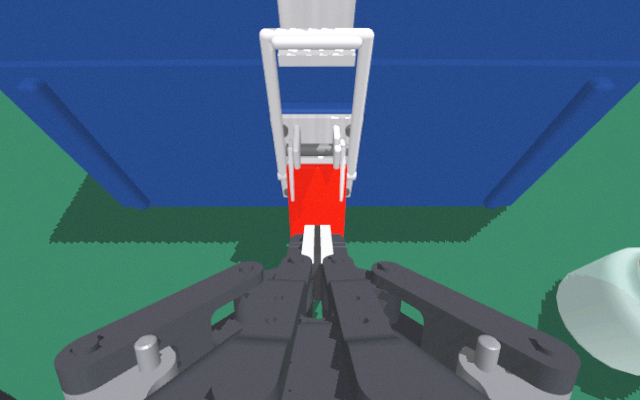

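Call:
arm_command(offset=[[1,0,0.1],[1,0,0.1],[1,0,0.1],[1,0,0.1],[1,0,0.1],[1,0,0.1]], rotation=[[0,0.014,0],[0,0.014,0],[0,0.014,0],[0,0.014,0],[0,0.014,0],[0,0.014,0]], gripper=[0,0,0,0,0,0])

```text
clock: 23.4
eef_pos: [0.5353, -0.1511, 0.0371]
tool_rot: [3.141, 0.611, 1.963]
contact_force: [1.0, -3.3, 1.1]
gripper_width: 0.001
```

```bash
python3 look.py 15; python3 lang.py 15;python3 - <<'E'
from lev import *
s=readout.observe();print(toC(s['eef_pos'])*1000,s['contact_force'],np.pi/2-s['tool_rot'][1])
E
```

```text
23.4 [ 0.8082  1.072  -0.5269  1.6448 -0.2001  1.2262  0.889 ] [ 1.0479 -3.2651  1.1222] [ 0.0409 -0.0012  0.0371] 0.00104805177964537
n 2913 handle angle 0.3026064141174753 [22.403  38.4103] [37.2388 78.8949]
pivot offset from P(16.3,82): 6.969376006137669
[40.5159 -1.1429 36.9336] [ 1.5365 -2.7988  0.5596] 0.9610896534831683
```

Call:
arm_command(offset=[[1.1,0,0.1],[1.1,0,0.1],[1,0,0],[1,0,0],[0.9,0,-0.1]], rotation=[[0,0.014,0],[0,0.014,0],[0,0.014,0],[0,0.014,0],[0,0.014,0]], gripper=[0,0,0,0,0])

```text
clock: 24.0
eef_pos: [0.5333, -0.1463, 0.0348]
tool_rot: [3.141, 0.538, 1.964]
contact_force: [1.0, -2.3, 1.9]
gripper_width: 0.002
```

```bash
python3 look.py 16; python3 lang.py 16;python3 - <<'E'
from lev import *
s=readout.observe();print(toC(s['eef_pos'])*1000,s['contact_force'],np.pi/2-s['tool_rot'][1])
E
```

```text
24.0 [ 0.8178  1.1101 -0.5374  1.6229 -0.219   1.2751  0.8978] [ 1.0323 -2.3     1.9194] [ 0.0358 -0.0012  0.0348] 0.0021007079678501896
n 2852 handle angle 0.18436406116636556 [21.7201 36.2292] [32.5317 78.3286]
pivot offset from P(16.3,82): 6.882072826631405
[35.8443 -1.0265 34.2505] [ 0.7453 -0.5691  0.9022] 1.0322448706019047
```

View pics/w16.png

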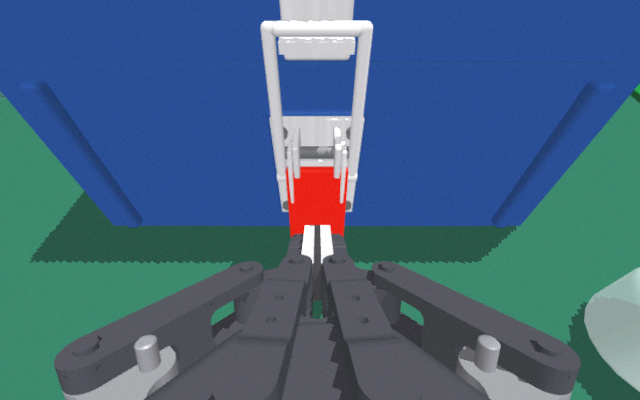

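Call:
arm_command(offset=[[1.1,0,2.8],[1.1,0,2.8],[0,0,0]], rotation=[[0,0.01,0],[0,0.01,0],[0,0,0]], gripper=[0,0,0])

```text
clock: 24.4
eef_pos: [0.5337, -0.1478, 0.0279]
tool_rot: [-3.141, 0.52, 1.963]
contact_force: [0.2, -1.1, 0.5]
gripper_width: 0.002
```

Call:
arm_command(offset=[[0.43,0,-0.25],[0.43,0,-0.25],[0,0,0]], rotation=[[0,0,0],[0,0,0],[0,0,0]], gripper=[0,0,0])

```text
clock: 24.7
eef_pos: [0.5337, -0.1476, 0.028]
tool_rot: [-3.142, 0.523, 1.963]
contact_force: [-0.0, -2.3, -0.6]
gripper_width: 0.0
```

Call:
arm_command(offset=[[0.43,0,-0.25],[0.43,0,-0.25],[0,0,0]], rotation=[[0,0,0],[0,0,0],[0,0,0]], gripper=[0,0,0])

```text
clock: 25.0
eef_pos: [0.5335, -0.1472, 0.0279]
tool_rot: [3.141, 0.524, 1.962]
contact_force: [1.7, -4.3, -0.1]
gripper_width: 0.001
```

Call:
arm_command(offset=[[0.43,0,-0.25],[0.43,0,-0.25],[0,0,0]], rotation=[[0,0,0],[0,0,0],[0,0,0]], gripper=[0,0,0])

```text
clock: 25.3
eef_pos: [0.5335, -0.1469, 0.0278]
tool_rot: [3.141, 0.525, 1.961]
contact_force: [2.1, -6.2, -0.4]
gripper_width: -0.0
```

Call:
arm_command(offset=[[0.43,0,-0.25],[0.43,0,-0.25],[0,0,0]], rotation=[[0,0,0],[0,0,0],[0,0,0]], gripper=[0,0,0])

```text
clock: 25.6
eef_pos: [0.5334, -0.1467, 0.0277]
tool_rot: [3.141, 0.526, 1.961]
contact_force: [1.0, -7.4, -0.2]
gripper_width: -0.001
```

Call:
arm_command(offset=[[0.43,0,-0.25],[0.43,0,-0.25],[0.43,0,-0.25],[0.43,0,-0.25],[0,0,0]], rotation=[[0,0,0],[0,0,0],[0,0,0],[0,0,0],[0,0,0]], gripper=[0,0,0,0,0])

```text
clock: 26.1
eef_pos: [0.5332, -0.1461, 0.0276]
tool_rot: [3.141, 0.528, 1.959]
contact_force: [2.9, -10.1, 1.4]
gripper_width: -0.001
```

Call:
arm_command(offset=[[0.43,0,-0.25],[0.43,0,-0.25],[0.43,0,-0.25],[0,0,0]], rotation=[[0,0,0],[0,0,0],[0,0,0],[0,0,0]], gripper=[0,0,0,0])

```text
clock: 26.5
eef_pos: [0.5319, -0.1432, 0.0277]
tool_rot: [3.141, 0.525, 1.961]
contact_force: [1.7, -5.2, -0.6]
gripper_width: 0.001
```

```bash
python3 look.py 17; python3 lang.py 17;python3 - <<'E'
from lev import *
s=readout.observe();print(toC(s['eef_pos'])*1000,s['contact_force'],np.pi/2-s['tool_rot'][1])
E
```

```text
26.5 [ 0.8186  1.1247 -0.538   1.6232 -0.2221  1.2711  0.9017] [ 1.7458 -5.2093 -0.5987] [ 0.0323 -0.0011  0.0277] 0.0006294294206936423
n 3298 handle angle 0.08379662528156748 [21.4158 30.6482] [29.9353 77.4102]
pivot offset from P(16.3,82): 6.910497320697398
[31.1461 -1.1319 28.0862] [ 2.0318 -2.8308 -1.662 ] 1.0477131554583363
```

Call:
arm_command(offset=[[0.43,0,-0.25],[0.43,0,-0.25],[0,0,0]], rotation=[[0,0,0],[0,0,0],[0,0,0]], gripper=[0,0,0])

```text
clock: 26.9
eef_pos: [0.5306, -0.1399, 0.0288]
tool_rot: [3.141, 0.52, 1.963]
contact_force: [0.5, -3.0, 0.1]
gripper_width: -0.002
```

Call:
arm_command(offset=[[0.43,0,-0.25],[0.43,0,-0.25],[0,0,0]], rotation=[[0,0,0],[0,0,0],[0,0,0]], gripper=[0,0,0])

```text
clock: 27.2
eef_pos: [0.5306, -0.1398, 0.0287]
tool_rot: [3.141, 0.522, 1.962]
contact_force: [1.6, -5.2, 1.4]
gripper_width: -0.0
```

Call:
arm_command(offset=[[0.43,0,-0.25],[0.43,0,-0.25],[0.43,0,-0.25],[0.43,0,-0.25],[0,0,0]], rotation=[[0,0,0],[0,0,0],[0,0,0],[0,0,0],[0,0,0]], gripper=[0,0,0,0,0])

```text
clock: 27.7
eef_pos: [0.5306, -0.1396, 0.0286]
tool_rot: [3.141, 0.524, 1.961]
contact_force: [1.4, -7.7, 3.7]
gripper_width: 0.0
```

Call:
arm_command(offset=[[0.43,0,-0.25],[0.43,0,-0.25],[0.43,0,-0.25],[0.43,0,-0.25],[0,0,0]], rotation=[[0,0,0],[0,0,0],[0,0,0],[0,0,0],[0,0,0]], gripper=[0,0,0,0,0])

```text
clock: 28.2
eef_pos: [0.5305, -0.1394, 0.0286]
tool_rot: [3.14, 0.527, 1.959]
contact_force: [3.2, -11.3, 4.5]
gripper_width: 0.004
```

Call:
arm_command(offset=[[0.43,0,-0.25],[0.43,0,-0.25],[0.43,0,-0.25],[0,0,0]], rotation=[[0,0,0],[0,0,0],[0,0,0],[0,0,0]], gripper=[0,0,0,0])

```text
clock: 28.6
eef_pos: [0.5306, -0.1393, 0.0286]
tool_rot: [3.14, 0.529, 1.958]
contact_force: [2.8, -14.4, 6.3]
gripper_width: 0.001
```

Call:
arm_command(offset=[[0.43,0,-0.25],[0.43,0,-0.25],[0.43,0,-0.25],[0,0,0]], rotation=[[0,0,0],[0,0,0],[0,0,0],[0,0,0]], gripper=[0,0,0,0])

```text
clock: 29.0
eef_pos: [0.5306, -0.1392, 0.0286]
tool_rot: [3.14, 0.531, 1.957]
contact_force: [3.8, -17.4, 7.6]
gripper_width: -0.003
```

```bash
python3 look.py 18; python3 lang.py 18;python3 - <<'E'
from lev import *
s=readout.observe();print(toC(s['eef_pos'])*1000,s['contact_force'],np.pi/2-s['tool_rot'][1])
E
```

```text
29.0 [ 0.8179  1.1187 -0.5395  1.6359 -0.2251  1.2565  0.901 ] [  3.8195 -17.3834   7.5531] [ 0.0281 -0.0013  0.0286] -0.0034995974721496624
n 2959 handle angle 0.015484392605175293 [20.7631 30.3268] [25.1768 77.4022]
pivot offset from P(16.3,82): 6.835685897432596
[28.1739 -1.3215 28.5441] [  4.1817 -18.6561   7.2999] 1.0399404731469875
```

Call:
arm_command(offset=[[-4,0,2],[-8,0,2],[-20,0,0],[-40,0,0],[-40,0,0],[-40,0,0],[0,0,0],[0,0,0],[0,0,0],[0,0,0]], rotation=[[0,0,0],[0,0,0],[0,0,0],[0,0,0],[0,0,0],[0,-0.1,0],[0,-0.14,0],[0,-0.14,0],[0,-0.1,0],[0,0,0]], gripper=[0,0,0,0,0,0,0,0,0,0])

```text
clock: 30.1
eef_pos: [0.5791, -0.2507, 0.104]
tool_rot: [3.137, 0.999, 1.966]
contact_force: [0.9, -0.3, 0.4]
gripper_width: 0.002
```

```bash
python3 look.py 19 lever; python3 lang.py 19;python3 - <<'E'
from lev import *
s=readout.observe();print(toC(s['eef_pos'])*1000,s['contact_force'])
W=np.load('pics/w19.npy');c=toC(W)*1000
m=(c[...,2]>140)&(c[...,2]<175)&(c[...,0]<-20)&(c[...,0]>-200)&(abs(c[...,1])<120)
q=c[m];print(len(q),np.linalg.lstsq(np.c_[q[:,0],np.ones(len(q))],q[:,2],rcond=None)[0])
p,d=cams.snapshot('top');cv2.imwrite('pics/t19.png',p[:,:,::-1])
E
```

```text
30.1 [ 0.7771  0.8681 -0.4576  1.5971 -0.052   1.1557  0.825 ] [ 0.8751 -0.2898  0.3864] [ 0.1497 -0.0037  0.104 ] 0.0021280437356470225
lever 0.73 [0.0202 0.0034 0.0795]
n 1028 handle angle 0.02507025771016272 [20.663  30.0177] [26.0416 77.6587]
pivot offset from P(16.3,82): 6.297211967354897
[154.5636  -0.7638  99.9102] [-0.5889 -0.196  -0.0449]
0 [0. 0.]
```

View pics/w19.png

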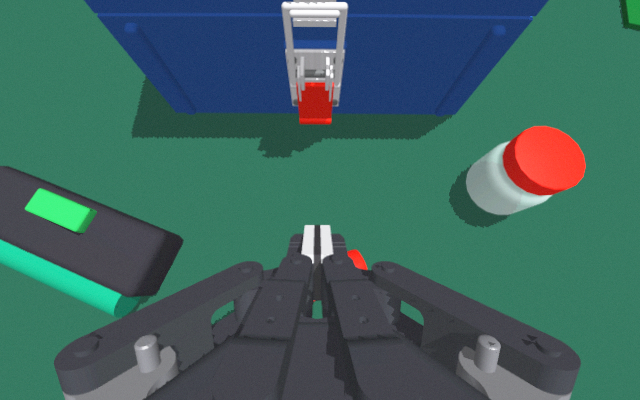

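View pics/t19.png

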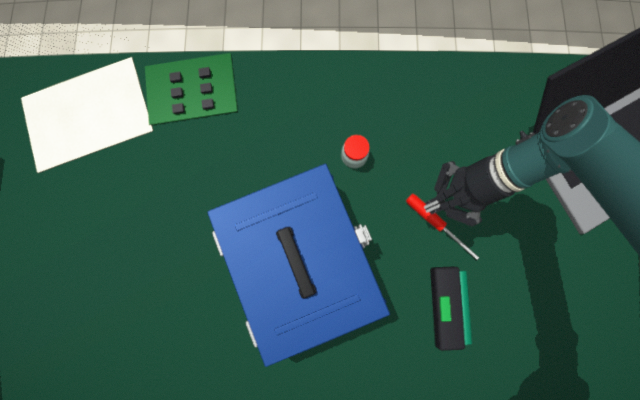

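Call:
arm_command(offset=[[-30,0,-15],[-30,0,-15],[0,0,0],[0,0,0],[0,0,0]], rotation=[[0,0,0],[0,0,0],[0,0,0],[0,0,0],[0,0,0]], gripper=[0,0,0,0,0])

```text
clock: 30.8
eef_pos: [0.5805, -0.2635, 0.1655]
tool_rot: [-3.138, 0.998, 1.965]
contact_force: [0.7, 0.1, -1.2]
gripper_width: 0.003
```

```bash
python3 look.py 20; python3 lang.py 20;python3 - <<'E'
from lev import *
p,d=cams.snapshot('top');c=toC(cloud('top',d))*1000
m=(c[...,0]<-10)&(c[...,0]>-230)&(abs(c[...,1])>50)&(abs(c[...,1])<80)&(c[...,2]>120)
q=c[m];print(len(q),np.linalg.lstsq(np.c_[q[:,0],np.ones(len(q))],q[:,2],rcond=None)[0])
W=np.load('pics/w20.npy');c=toC(W)*1000
m=(c[...,2]>110)&(abs(c[...,1])<22)&(c[...,0]>5)&(c[...,0]<30);q=c[m];print('bail/keeper',len(q),q.min(0) if len(q) else 0,q.max(0) if len(q) else 0)
for n in ['top']:
  for t in ['screwdriver_mid','jar_mid','cartridge_mid']:
    r=cams.recognise(n,t); print(t,[(round(x['score'],2),tow(n,np.array(x['point']))) for x in r[:1]])
E
```

```text
30.8 [ 0.7917  0.8047 -0.4638  1.5545 -0.0699  1.2598  0.813 ] [ 0.7431  0.1365 -1.2433] [ 0.1621 -0.0001  0.1655] 0.0029141954373537444
n 566 handle angle 0.02629049811403907 [20.8622 30.0407] [26.1136 77.4846]
pivot offset from P(16.3,82): 6.2267280862353696
4012 [  0.0085 153.1936]
bail/keeper 1709 [  5.0621 -19.3396 110.0614] [ 23.7521  20.6531 155.823 ]
screwdriver_mid [(0.68, array([ 0.5745, -0.281 ,  0.0205]))]
jar_mid [(0.91, array([ 0.7044, -0.1166,  0.0689]))]
cartridge_mid [(0.57, array([ 0.3805, -0.3152,  0.0406]))]
```

View pics/w20.png

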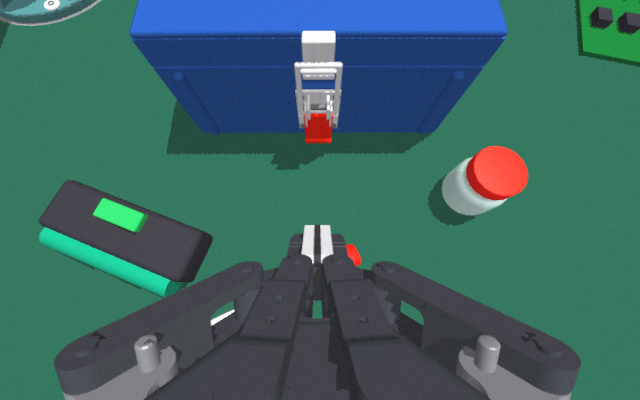

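The lid is down (tilt about 0.01 rad), the bail bar lies in the keeper groove at about (319, 72), and the red lever hangs straight down at about (318, 128). The jar, cartridge and screwdriver are where they were. Handing in.

```bash
python3 -c "
from plant import ticket
print(ticket.close_job())"
```

```text
the job is handed in; nothing more can be done
None
```

The case is shut and latched, and I handed the job in at about 31 s on the robot's clock, inside the 67 s limit.

- **Lid:** I pressed it down gently. The force rose from about 1–1.5 N to 5.8 N where it met the seal, and that was the most I read (limit 15 N). After latching, the depth image puts the lid tilt at about 0.01 rad.
- **Bail:** I pinched it, swung it in over the lip and let it go against the keeper block. The wrist depth images showed the bar behind the lip, and the lever drew it down into the groove.
- **Lever:** It went past centre. At the catch the force rose to at least 10.6 N, then dropped as the lever jumped onto its stop, where I pressed it solid to about 20 N (limit 25 N). With the gripper away, the handle angle reads 0.025 rad and has stayed there, which fits a home lever with a slightly bent handle.
- **Other items:** The final pictures show the screwdriver, jar and cartridge within about 4 mm of where they started, which is the detector's own error. The robot was touching nothing.

**Checks that disagreed or fell short:**
- The wrist camera put the case about 2.5 mm further back than my first fit, so I used the wrist values for the latch work.
- I read the force only at the end of each move, so the true peak at the catch was probably higher than 10.6 N. I took the click from the drop in force and the final angle.

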